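# Brake, load and release the bench trolley

## Robot

A 6-joint arm with a two-finger parallel gripper is mounted at the origin on a cart in front of the work surface, level with it; the furniture and walls round the work are solid. World frame = base frame: x ahead of the robot, y to its left, z up, the work surface at z = 0. Lengths are in mm, angles in rad, forces in N, time in s.
With the tool pointing down it reaches from about 350 to 975 mm from the base axis. Payload 7.1 kg.
Tool frame: the origin (TCP) lies on the centre line of the jaws, within the pads' length; the fingertips stand 14 mm ahead of it and the grasp point (between the pads) lies 5 mm behind it; x points along the fingers, z is the direction in which the jaws open and shut, and the axes are right-handed (so a half turn about x gives the same grasp; the last joint's range is limited). The gripper opens to 88 mm and grips with 3 to 60 N. Pads are 20 mm wide; open, the fingers measure 115 mm over their backs; the gripper's body (75 mm by 178 mm) begins 61 mm behind the grasp point.
Start: joints at [-1.288, 0.423, 1.63, -0, 1.089, -0.019], TCP at [185.792, -596.729, 236.675] pointing down, gripper open.
Joint ranges: [-3, 3], [-0.9, 2.11], [0.09, 2.58], [-1.31, 4.45], [0.11, 2.69], [-2.54, 2.54]. Speed limits (rad/s): [2.39, 2.39, 3.01, 3.14, 3.14, 3.14].

## Interface

Orientations are given as a rotation vector (axis times angle).
In Python, from workcell import ctrl gives the robot as it stands.
- The arm moves only by the tool servo_tool, never from a script. Its argument "plan" is a list that holds one entry, the list of rows, each a list of 7 numbers: the shift along the tool's x, y, z in cm, then the turn, a rotation vector about the tool's x, y, z in rad, then the finger opening in cm, from 0 to 8.78. A call has 1 to 8 rows; each row is the pose to reach, as a shift and turn from the pose commanded when the call began, along the tool's axes at that moment; what a row does not reach only later rows make up. A row lasts 1/12 s, in which the tool goes at most 41.7 mm and 7.16 degrees, less where a joint would pass 70% of its speed; a pose out of reach is approached as far as the arm can. A call with a gripper value outside its range is refused whole. The fingers move at their own pace and stop on an object; the grip force is fixed at half the most. Time passes only in rows, so rows that repeat a pose let the fingers close. It gives the time, the measured TCP pose, the force and the opening at its end, in the units of the state.
- ctrl.get_obs(): the state, without advancing time (a new reading comes with each control period).
- ctrl.get_image(name): name is "side" or "top"; returns the picture (384x512x3 uint8, red, green, blue); there is no depth.
- ctrl.calibration(name): a dict with "K" (3x3 intrinsics, pixels), "view" (4x4, takes a point from world to camera coordinates). Camera axes: x right, y up, looking along -z (the intrinsics and any distortion apply to the point x, -y, -z); pixel columns grow to the right and rows downward; lengths in mm; the calibration is good to about 2 mm. A picture is of the moment at which its call begins. calibration takes no time and is no camera call.
- ctrl.close_job(): hands the job in, once; it reports no verdict.
The state is a dict: "t": time; "qpos": joint angles; "qvel": joint speeds; "joint_torque": joint torques, N m; "ee_pos": TCP position; "orientation": TCP orientation; "ft_force": force on the tool from outside, world axes, zero at the start; "moment": the same for the moment, N m; "width": finger opening in mm.
Only numpy, scipy, OpenCV 4.12 (cv2) and the standard library are available. Lean on these libraries where they do the work, as an engineer would, in place of code of your own. Each camera call takes 0.05 s, during which the arm holds its last target.

## Task

Press the red brake pedal of the little two-tier trolley fully down to lock it, then lay the short plastic pipe gently (do not drop it) along the two wooden saddles on the trolley's top deck, centred over them. With the pipe let go and lying in the saddles, flick the pedal fully up again so that the trolley is free. Do not let the trolley roll away from where it stands, and leave the pink bottle and the roll of white tape on the table alone.

Things in the scene. Friction and masses are not known exactly. Their poses are not given: they have to be found in the camera images.
- cradle (a point): Where the pipe's centre belongs: midway between two light wooden saddles on the trolley's deck. Trolley's axes: x level, from the pedal side to the other, y along the track and the pipe's length, z up. Saddles at y = -32 and +32 mm, each 10 mm thick; flat floors 13.5 mm below this point, 30 mm wide, cheeks lean out 30 deg and end level with it. Deck top 28.5 mm below.
- deck_edge (a point): Middle of the front (-x) upper edge of the trolley's plywood top deck, 160 mm above the table; axes as cradle. Deck: 10 mm thick, 147 mm deep, 180 mm along y; the cradle point is 72 mm behind (+x). The blue two-tier trolley (1.2 kg) rolls along y on a fixed low track, 360 mm long, that stands at varying places and yaws, the pedal side facing the robot's right.
- pedal_hinge (a point): The pedal's hinge axis (along y) at the trolley's front, 12 mm in front of (-x) and 108.5 mm below the cradle point, 80 mm above the table. Axes as cradle.
- pedal_tip (a point): Centre of the round bar (12 mm thick, 54 mm long in y) that ends the red pedal, 70 mm from the hinge, towards -x. Red plate behind it 50 mm wide, 6 mm thick. The deck overhangs the pedal: the bar shows only 3 mm (up) to 9 mm (down) past the deck's edge, so come with the tool tilted, from outside. Bar's centre is 110 mm above the table when up, 65 mm when down; below it only the table.
- brake (a joint): Pedal angle, rad: 0 = fully up (released; pedal rises 25 deg above level outwards), 0.65 = fully down (12 deg below level). A stiff hinge: 3 to 6 N at the bar moves it; it stays where it is left. From about 0.55 its rubber foot grips the rail and holds the trolley; press to the end stop.
- trolley (a joint): Trolley's place along the track, in m, along its y; 0 = middle, stops at -0.055 and +0.055. With the brake up about 1 N moves it.
- pipe_center (a point): Centre of a cream-white plastic pipe offcut, 85 mm long, 27 mm in diameter, about 45 g, lying on the table. Its x axis is the pipe's axis; the centre is 13.5 mm above the table. It lies at the left or the right of the track.
- pink_bottle: Small pink bottle, 51 mm in diameter, 107 mm tall, standing on the table on the side of the track where the pipe is not; origin at the centre of its underside. Leave it alone.
- white_tape: Roll of white tape, 62 mm in diameter, 19 mm tall, lying loose on the table in front of the track; origin at the centre of its underside. Leave it alone.
Things that resemble listed ones, but are neither listed nor needed, are in the scene too. Of the things that look like the part that bears pipe_center, take the one that is farthest to the robot's right at the start.

How it is judged (in metres and radians):
On the way, in this order (a step that is already met when the one before it is completed fails the run):
1. the brake pedal is fully down (value of joint brake above 0.56 rad), for 0.2 s.
2. the pipe lies in the saddles, let go, with the brake still down (value of joint brake above 0.56 rad and x of pipe_center in the frame of cradle between -0.006 and 0.006 m and y of pipe_center in the frame of cradle between -0.01 and 0.01 m and z of pipe_center in the frame of cradle between -0.006 and 0.006 m and contact force between the fingers and pvc_pipe below 0.1 N), for 0.3 s.
3. the brake pedal is fully up (value of joint brake below 0.12 rad), for 0.2 s.
At the end, for the whole second after the job is handed in: The pedal is up (below 0.12 rad), the pipe lies at rest along both saddles (its centre within 6 mm of the cradle point across and in height and within 10 mm along, its axis within 0.12 rad of the trolley's y), and the trolley stands still within 30 mm of where it started (value of joint brake below 0.12 rad and x of pipe_center in the frame of cradle between -0.006 and 0.006 m and y of pipe_center in the frame of cradle between -0.01 and 0.01 m and z of pipe_center in the frame of cradle between -0.006 and 0.006 m and angle between the x axis of pipe_center and the y axis of cradle, either way round below 0.12 rad and distance of cradle from where it was at the start of the episode below 0.03 m and velocity of joint trolley between -0.01 and 0.01 m/s); the robot touches nothing.
It fails at once if the trolley rolls more than 30 mm from where it stood (distance of cradle from where it was at the start of the episode above 0.03 m).
It fails at once if the pipe is dropped into the saddles (faster than 0.6 m/s) (distance between pipe_center and cradle below 0.02 m and linear speed of pvc_pipe above 0.6 m/s).
It fails at once if the pink bottle is moved or knocked over (distance of pink_bottle from where it was at the start of the episode above 0.02 m or angle between pink_bottle's own z axis and vertical above 0.3 rad).
It fails at once if the roll of tape on the table is moved (distance of white_tape from where it was at the start of the episode above 0.02 m).
It also fails if it takes over 72 s, if anything falls off the work surface, if the arm or the gripper's body presses on something with over 40 N, if the wrist force passes 120 N, or if a joint passes its speed limit or range.

## Working session

There is one attempt and no reset: what is moved stays moved. The work goes in short steps, Python scripts to look and compute and a tool call to move; the robot and the scene stay as the last step left them, time stands still between calls to the robot, and variables do not carry over. Pictures are saved under pics/ and viewed, and the job is handed in when it is done.

Besides the shell and the picture viewer there is one more tool, called after "Call:" as name(argument=value, ...), one argument or row to a line, values as JSON. servo_tool: Moves the arm, as the interface text tells. Its arguments: {"type":"object","properties":{"plan":{"type":"array","items":{"type":"array","items":{"type":"array","items":{"type":"number"}}}}},"required":["plan"]}

```bash
ls; mkdir -p pics; python3 - <<'E'
from workcell import ctrl
import cv2
o=ctrl.get_obs(); print(o)
for n in ("side","top"):
    im=ctrl.get_image(n); cv2.imwrite(f"pics/{n}0.png",im[:,:,::-1])
    print(n,ctrl.calibration(n))
E
```

```text
pics
{'t': 0.0, 'qpos': array([-1.28799748e+00,  4.23865637e-01,  1.63071141e+00, -2.08911903e-05,
        1.08859722e+00, -1.89779223e-02]), 'qvel': array([ 0.00100659,  0.0015729 , -0.00156634,  0.00138621,  0.00205949,
        0.00271457]), 'joint_torque': array([ 5.73113230e-04, -5.44618034e+01, -2.73658222e+01,  6.44317525e-02,
        2.28616077e-02, -1.46253719e-04]), 'ee_pos': array([ 185.63919923, -596.21602483,  235.87779371]), 'orientation': array([ 0.98504026,  1.33828596, -0.98346808]), 'ft_force': array([-0.12740743, -0.67052183, -0.3661437 ]), 'moment': array([-0.0013268 , -0.00873314,  0.01745466]), 'width': 87.81588667653821}
side {'K': array([[453.34415025,   0.        , 252.71087565],
       [  0.        , 453.34415025, 199.03726981],
       [  0.        ,   0.        ,   1.        ]]), 'view': array([[-9.99941087e-01, -8.66537467e-03, -6.53710889e-03,
         5.56462145e+02],
       [-1.31077071e-03, -5.01439327e-01,  8.65191819e-01,
        -1.30433645e+02],
       [-1.07751748e-02,  8.65149416e-01,  5.01398428e-01,
        -1.57118129e+03],
       [ 0.00000000e+00,  0.00000000e+00,  0.00000000e+00,
         1.00000000e+00]])}
top {'K': array([[358.14334508,   0.        , 262.67389338],
       [  0.        , 358.14334508, 186.65841433],
       [  0.        ,   0.        ,   1.        ]]), 'view': array([[ 1.31041379e-02, -9.99903173e-01,  4.68243956e-03,
        -4.10561666e+00],
       [ 9.95968276e-01,  1.34678924e-02,  8.86893996e-02,
        -5.59523201e+02],
       [-8.87438747e-02,  3.50136313e-03,  9.96048325e-01,
        -1.12848757e+03],
       [ 0.00000000e+00,  0.00000000e+00,  0.00000000e+00,
         1.00000000e+00]])}
```

View pics/side0.png

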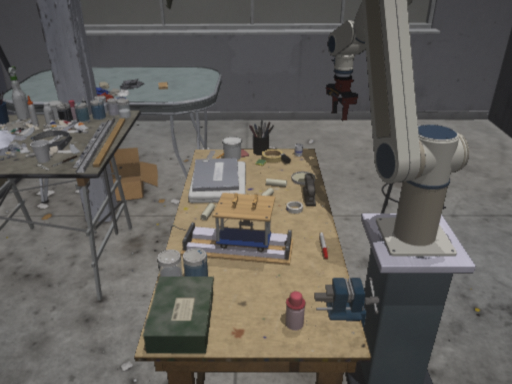

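View pics/top0.png

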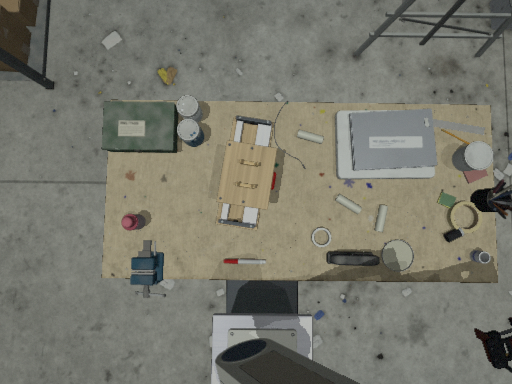

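```bash
python3 - <<'E'
import cv2
t=cv2.imread("pics/top0.png"); s=cv2.imread("pics/side0.png")
a=cv2.resize(t[95:285,200:400],None,fx=4,fy=4,interpolation=cv2.INTER_CUBIC)[:, :]
a=cv2.resize(t[100:250,200:400],(800,600),interpolation=cv2.INTER_CUBIC); cv2.imwrite("pics/tz.png",a)
a=cv2.resize(s[140:275,150:330],(800,600),interpolation=cv2.INTER_CUBIC); cv2.imwrite("pics/sz.png",a)
a=cv2.resize(t[100:290,330:512],(575,600),interpolation=cv2.INTER_CUBIC); cv2.imwrite("pics/tz2.png",a)
E
```

```text
(no output)
```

View pics/tz.png

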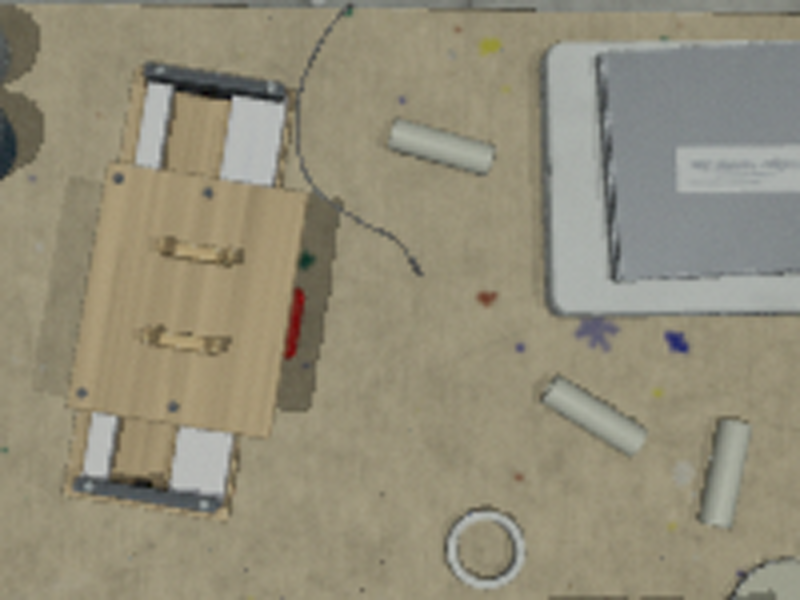

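View pics/sz.png

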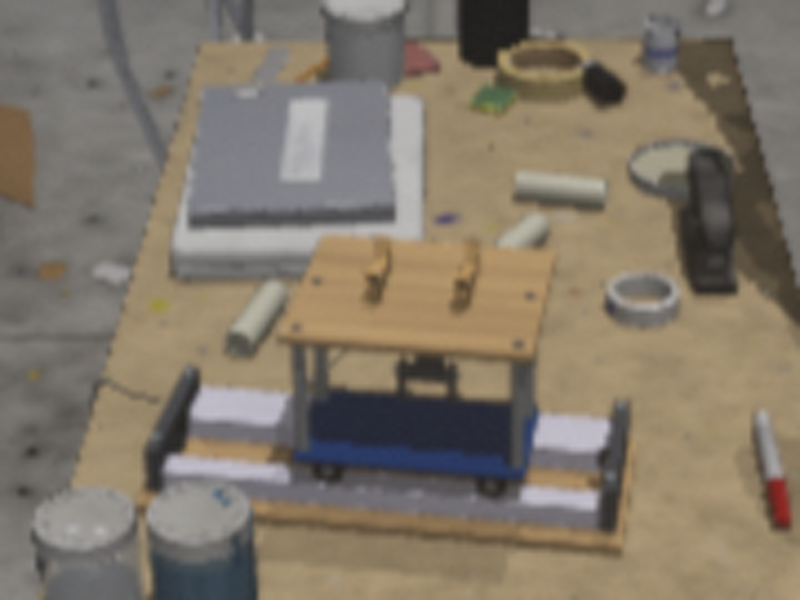

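View pics/tz2.png

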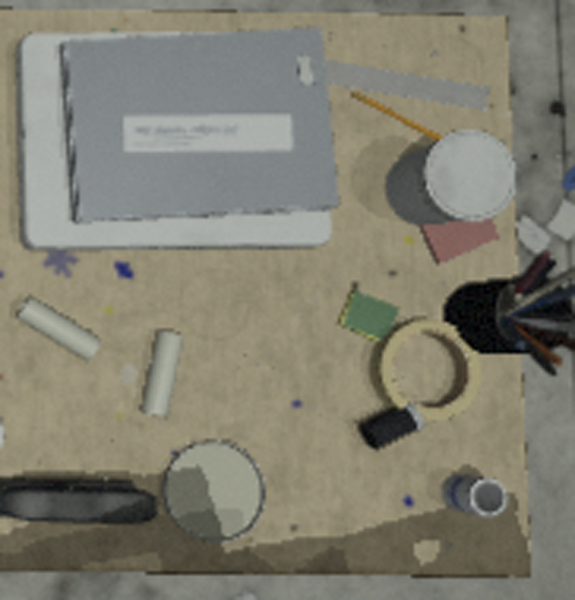

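```bash
cat > h.py <<'E'
import numpy as np, cv2
from workcell import ctrl
def cam(n):
    c=ctrl.calibration(n); return c["K"],c["view"]
def ray(n,u,v):
    K,V=cam(n); R=V[:3,:3]; t=V[:3,3]
    d=np.array([(u-K[0,2])/K[0,0],-(v-K[1,2])/K[1,1],-1.0])
    return -R.T@t, R.T@d
def onz(n,u,v,z):
    c,d=ray(n,u,v); return c+d*(z-c[2])/d[2]
def proj(n,p):
    K,V=cam(n); q=V[:3,:3]@np.asarray(p,float)+V[:3,3]
    return np.array([K[0,0]*q[0]/-q[2]+K[0,2], K[1,1]*-q[1]/-q[2]+K[1,2]])
E
python3 - <<'E'
from h import *
t=cv2.imread("pics/top0.png"); h=cv2.cvtColor(t,cv2.COLOR_BGR2HSV)
for p in [(240,175),(255,190),(230,195),(300,180),(330,170),(381,218),(273,182),(246,162)]: print(p,h[p[1],p[0]])
m=cv2.inRange(h,(0,0,165),(179,60,255)); m[:, :370]=0; m[:, 395:]=0; m[:198]=0; m[238:]=0
cs,_=cv2.findContours(m,0,2); c=max(cs,key=cv2.contourArea); r=cv2.minAreaRect(c); print(r)
b=cv2.boxPoints(r); P=np.array([onz("top",u,v,13.5) for u,v in b]); print(P.round(0))
print("pipe",onz("top",*r[0],13.5))
E
```

```text
(240, 175) [ 21  77 156]
(255, 190) [ 20  75 159]
(230, 195) [ 20  75 159]
(300, 180) [ 22  56 147]
(330, 170) [ 23  56 155]
(381, 218) [ 37  19 172]
(273, 182) [  1 201 113]
(246, 162) [ 22  88 174]
((381.8653869628906, 218.17306518554688), (2.941741943359375, 24.71063232421875), 11.309932708740234)
[[ 425. -370.   14.]
 [ 504. -387.   14.]
 [ 502. -396.   14.]
 [ 424. -379.   14.]]
pipe [ 463.50089351 -383.23141334   13.5       ]
```

```bash
python3 - <<'E'
from h import *
t=cv2.imread("pics/top0.png"); h=cv2.cvtColor(t,cv2.COLOR_BGR2HSV)
S=4
T=cv2.cvtColor(cv2.resize(t,None,fx=S,fy=S,interpolation=cv2.INTER_CUBIC),cv2.COLOR_BGR2HSV)
def up(u): return u
def rect(m,x0,x1,y0,y1,z,name):
    k=np.zeros_like(m); k[y0*S:y1*S,x0*S:x1*S]=m[y0*S:y1*S,x0*S:x1*S]
    k=cv2.morphologyEx(k,cv2.MORPH_OPEN,np.ones((5,5)))
    cs,_=cv2.findContours(k,0,2); c=max(cs,key=cv2.contourArea); r=cv2.minAreaRect(c)
    f=lambda p:((p[0]+.5)/S-.5,(p[1]+.5)/S-.5)
    b=cv2.boxPoints(r); P=np.array([onz("top",*f(p),z) for p in b])
    print(name,f(r[0]),r[1],P.round(1).tolist(),"cen",onz("top",*f(r[0]),z).round(1),"len",[np.linalg.norm(P[i]-P[i-1]).round(1) for i in range(4)])
    d=P[1]-P[0]; e=P[2]-P[1]; L=d if np.linalg.norm(d)>np.linalg.norm(e) else e
    print("  yaw deg",np.degrees(np.arctan2(L[1],L[0])))
    return k
m=cv2.inRange(T,(0,0,110),(179,40,255)); k1=rect(m,365,395,200,238,13.5,"pipe")
m=cv2.inRange(T,(17,66,125),(25,140,255)); k2=rect(m,210,285,135,215,160,"deck")
m=cv2.inRange(T,(0,150,60),(8,255,255))|cv2.inRange(T,(172,150,60),(180,255,255)); k3=rect(m,260,290,160,200,110,"bar")
cv2.imwrite("pics/mk.png",(k1|k2|k3)[400:1000,800:1600])
E
```

```text
pipe (381.25439453125, 218.0240478515625) (33.515403747558594, 109.61914825439453) [[423.2, -358.5, 13.5], [510.0, -377.6, 13.5], [504.9, -404.1, 13.5], [418.2, -384.9, 13.5]] cen [ 464.  -381.3   13.5] len [np.float64(26.9), np.float64(88.8), np.float64(27.1), np.float64(88.8)]
  yaw deg -12.37256527740253
deck (246.18258666992188, 176.0597381591797) (208.01087951660156, 338.5256652832031) [[468.5, 140.1, 160.0], [709.2, 108.8, 160.0], [688.0, -39.5, 160.0], [448.0, -5.1, 160.0]] cen [577.2  51.2 160. ] len [np.float64(146.7), np.float64(242.7), np.float64(149.8), np.float64(242.4)]
  yaw deg -7.408148305200721
bar (273.3040466308594, 180.55067443847656) (10.52153491973877, 68.55438232421875) [[545.9, -20.1, 110.0], [596.8, -27.9, 110.0], [595.6, -35.7, 110.0], [544.7, -27.8, 110.0]] cen [570.7 -27.9 110. ] len [np.float64(7.8), np.float64(51.5), np.float64(7.9), np.float64(51.5)]
  yaw deg -8.789604230350916
```

View pics/mk.png

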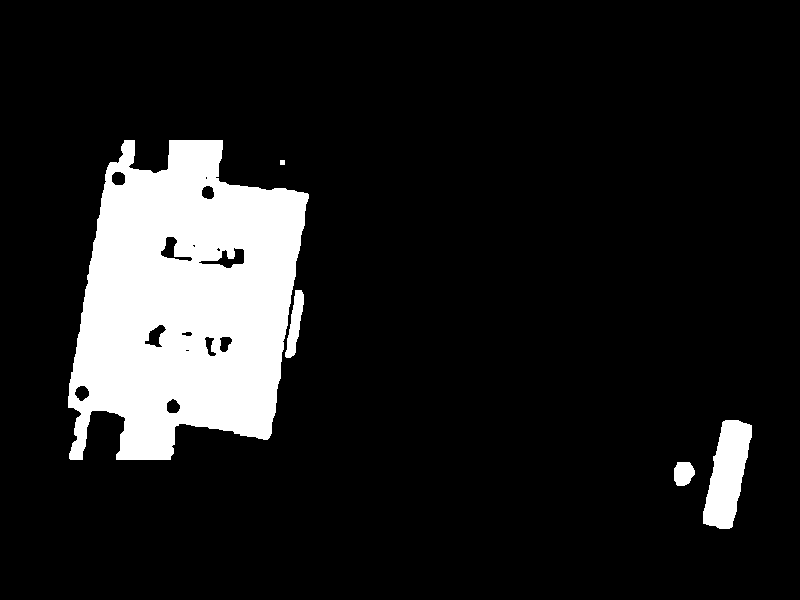

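```bash
python3 - <<'E'
from h import *
t=cv2.imread("pics/top0.png"); S=4
T=cv2.cvtColor(cv2.resize(t,None,fx=S,fy=S,interpolation=cv2.INTER_CUBIC),cv2.COLOR_BGR2HSV)
m=cv2.inRange(T,(17,66,125),(25,140,255)); m=cv2.morphologyEx(m,cv2.MORPH_OPEN,np.ones((5,5)))
f=lambda x,y:((800+x+.5)/S-.5,(400+y+.5)/S-.5)
M=m[400:1000,800:1600]
W=lambda pts:np.array([onz("top",*f(x,y),160)[:2] for x,y in pts])
R=W([(max(np.where(M[y,:330])[0]),y) for y in range(200,425,5)])
L=W([(min(np.where(M[y,:330])[0]),y) for y in range(185,395,5)])
B=W([(x,max(np.where(M[:,x])[0])) for x in range(185,265,5)])
Tp=W([(x,min(np.where(M[150:,x])[0])+150) for x in range(230,300,5)])
ln={}
for n,P in dict(R=R,L=L,B=B,T=Tp).items():
    vx,vy,x,y=cv2.fitLine(P.astype(np.float32),cv2.DIST_HUBER,0,.01,.01).ravel(); ln[n]=(np.array([x,y]),np.array([vx,vy])); print(n,np.degrees(np.arctan(vy/vx)),x,y)
def X(a,b):
    p,d=ln[a];q,e=ln[b]; s=np.linalg.solve(np.c_[d,-e],q-p); return p+s[0]*d
tr,br,tl,bl=X('R','T'),X('R','B'),X('L','T'),X('L','B'); print(tr,br,tl,bl)
for a,b in [(tr,br),(tl,bl),(tr,tl),(br,bl)]: print(np.linalg.norm(a-b))
c=(tr+br+tl+bl)/4; e=(tr+br)/2; d=ln['R'][1]; d=d*np.sign(-d[0]); 
print("centre",c,"edge",e, "ydir",d)
xd=np.array([d[1],-d[0]]); print("xdir",xd,"cradle from edge",e+72*xd)
cr=e+72*xd
bl_=((545.9+595.6)/2,(-20.1-35.7)/2)
# predicted pixel checks
for yy in (-32,32):
  for xx in (-15,15): print("floor",yy,xx,proj("top",[*(cr+xx*xd+yy*d),175])*4-[800,400], proj("side",[*(cr+xx*xd+yy*d),175]))
print("cradle top px",proj("top",[*cr,188.5]),"side",proj("side",[*cr,188.5]))
E
```

```text
R -8.218494 590.38367 -24.035387
L -8.317459 617.14764 118.53078
B -19.239574 454.95758 18.80254
T 86.151054 663.03217 -3.4970462
[660.96454  -34.229507] [568.74255  -20.909723] [670.7151  110.69946] [-153.67114  231.22096]
93.178925
833.14954
145.25659
765.148
centre [436.68774  71.6953 ] edge [614.8535   -27.569614] ydir [-0.9897301   0.14294843]
xdir [0.14294843 0.9897301 ] cradle from edge [625.1458    43.690952]
floor -32 -15 [223.83912638 193.2729393 ] [222.00655346 196.58573284]
floor -32 15 [181.91805991 186.7056268 ] [220.0340626  201.21874901]
floor 32 -15 [209.48712218 282.02638833] [241.45658458 197.96913556]
floor 32 15 [167.33461277 275.39781605] [239.81976525 202.6546197 ]
cradle top px [248.75251893 157.74662951] side [230.67794156 195.92407348]
```

```bash
python3 - <<'E'
from h import *
t=cv2.imread("pics/top0.png"); S=4
T=cv2.cvtColor(cv2.resize(t,None,fx=S,fy=S,interpolation=cv2.INTER_CUBIC),cv2.COLOR_BGR2HSV)
m=cv2.inRange(T,(17,66,125),(25,140,255)); m=cv2.morphologyEx(m,cv2.MORPH_OPEN,np.ones((5,5)))
f=lambda x,y:((800+x+.5)/S-.5,(400+y+.5)/S-.5)
M=m[400:1000,800:1600]
W=lambda pts:np.array([onz("top",*f(x,y),160)[:2] for x,y in pts])
bot=lambda x: 360+np.where(M[360:,x]==0)[0][0]-1
top=lambda x: 225-np.where(M[:226,x][::-1]==0)[0][0]+1
R=W([(250+np.where(M[y,250:]==0)[0][0]-1,y) for y in range(200,425,5)])
L=W([(130-np.where(M[y,:131][::-1]==0)[0][0]+1,y) for y in range(210,380,5)])
B=W([(x,bot(x)) for x in range(190,265,5)])
Tp=W([(x,top(x)) for x in range(230,300,5)])
print([top(x) for x in range(230,300,5)],[bot(x) for x in range(190,265,5)])
ln={}
for n,P in dict(R=R,L=L,B=B,T=Tp).items():
    vx,vy,x,y=cv2.fitLine(P.astype(np.float32),cv2.DIST_HUBER,0,.01,.01).ravel(); ln[n]=(np.array([x,y]),np.array([vx,vy])); print(n,np.degrees(np.arctan(vy/vx)),x,y)
def X(a,b):
    p,d=ln[a];q,e=ln[b]; s=np.linalg.solve(np.c_[d,-e],q-p); return p+s[0]*d
tr,br,tl,bl=X('R','T'),X('R','B'),X('L','T'),X('L','B'); print(tr,br,tl,bl)
for a,b in [(tr,br),(tl,bl),(tr,tl),(br,bl)]: print(np.linalg.norm(a-b))
e=(tr+br)/2; d=ln['R'][1]; d=d*np.sign(-d[0]); 
xd=np.array([d[1],-d[0]]); cr=e+72*xd
print("edge",e,"ydir",d,"cradle",cr, "centre",(tr+br+tl+bl)/4)
for yy in (-32,32):
  for xx in (-23,23): print("cheek top",yy,xx,proj("top",[*(cr+xx*xd+yy*d),188.5])*4-[800,400], (proj("side",[*(cr+xx*xd+yy*d),188.5])-[150,140])*4.444)
E
```

```text
[np.int64(185), np.int64(185), np.int64(186), np.int64(186), np.int64(187), np.int64(187), np.int64(188), np.int64(189), np.int64(190), np.int64(188), np.int64(188), np.int64(188), np.int64(190), np.int64(191)] [np.int64(424), np.int64(426), np.int64(426), np.int64(426), np.int64(428), np.int64(428), np.int64(429), np.int64(430), np.int64(430), np.int64(433), np.int64(435), np.int64(435), np.int64(436), np.int64(436), np.int64(438)]
R -8.218494 590.38367 -24.035387
L -8.275143 600.1855 120.99253
B 79.3973 488.2442 21.205301
T 86.151054 663.03217 -3.4970462
[660.96454  -34.229507] [482.6872    -8.480599] [670.7174  110.73428] [509.39554 134.19713]
180.12723
163.01918
145.2915
145.15602
edge [571.82587  -21.355053] ydir [-0.9897301   0.14294843] cradle [582.11816   49.905514] centre [580.94116  50.55533]
cheek top -32 -23 [225.08048007 252.2564341 ] [380.15155548 234.0923483 ]
cheek top -32 23 [159.68927323 241.98717746] [368.18757784 265.61376328]
cheek top 32 -23 [210.48368219 342.90465457] [467.28573074 240.16191741]
cheek top 32 23 [144.72517581 332.53788092] [457.66883914 272.04329765]
```

```bash
python3 - <<'E'
import cv2,numpy as np
t=cv2.imread("pics/top0.png"); s=cv2.imread("pics/side0.png")
a=cv2.resize(t[154:194,226:274],None,fx=12,fy=12,interpolation=cv2.INTER_CUBIC)
b=cv2.resize(s[188:214,222:266],None,fx=14,fy=14,interpolation=cv2.INTER_CUBIC)
st=lambda x:cv2.normalize(x,None,0,255,cv2.NORM_MINMAX)
cv2.imwrite("pics/a.png",st(a));cv2.imwrite("pics/b.png",st(b))
E
```

```text
(no output)
```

View pics/a.png

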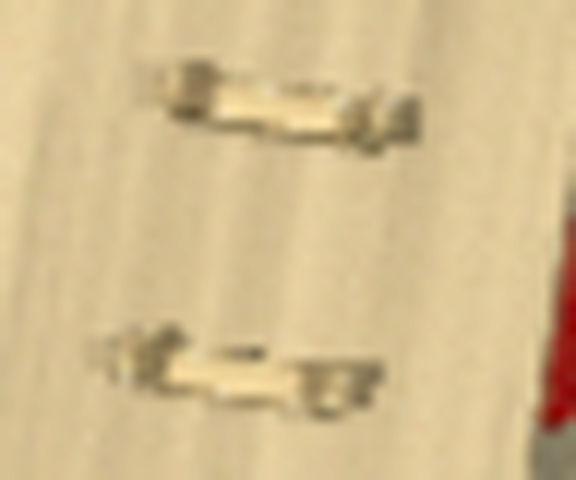

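View pics/b.png

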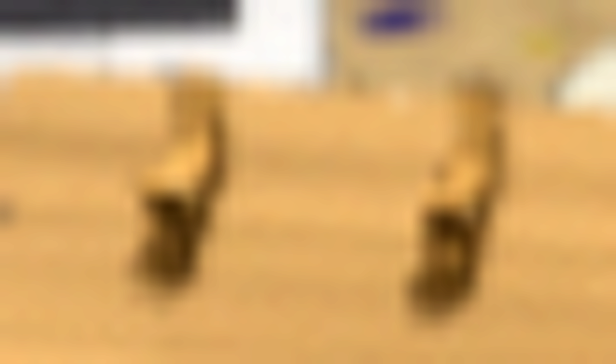

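```bash
python3 - <<'E'
from h import *
a=onz("top",226+280/12-.5,154+107/12-.5,175); b=onz("top",226+230/12-.5,154+383/12-.5,175)
print(a,b,(a+b)/2,np.linalg.norm(a-b), np.degrees(np.arctan2((b-a)[1],(b-a)[0])))
print("L",onz("top",226+210/12-.5,154+100/12-.5,175),onz("top",226+350/12-.5,154+118/12-.5,175))
# side: cheek tops near (-x) saddle tops at b.png approx
for cr in ([582.1,49.9],[582,46]):
  xd=np.array([.143,.99]); d=np.array([-.99,.143]); cr=np.array(cr)
  for yy in (-32,32):
    for xx,z in ((-15,175),(15,175),(-23,188.5),(23,188.5)): print(cr,yy,xx,z,(proj("side",[*(cr+xx*xd+yy*d),z])-[221.5,187.5])*14, (proj("top",[*(cr+xx*xd+yy*d),z])-[225.5,153.5])*12)
E
```

```text
[614.15409694  43.74089548 175.        ] [548.96069033  54.32815627 175.        ] [581.55739363  49.03452587 175.        ] 66.04748562188195 170.77582312505749
L [615.58578731  60.1916778  175.        ] [611.77490231  27.27807925 175.        ]
[582.1  49.9] -32 -15 175 [191.75904974 140.30729555] [336.36983887 118.40387297]
[582.1  49.9] -32 15 175 [167.31661112 205.68436681] [210.10131799  98.57038053]
[582.1  49.9] -32 -23 188.5 [196.64597445  72.43620667] [369.29852359 114.81589997]
[582.1  49.9] -32 23 188.5 [158.94443465 171.76484199] [173.07126681  83.99744888]
[582.1  49.9] 32 -15 175 [466.31682911 159.83710515] [292.96920211 386.77568249]
[582.1  49.9] 32 15 175 [446.65385856 225.95797397] [166.00074175 366.75632306]
[582.1  49.9] 32 -23 188.5 [471.21928347  91.56391423] [325.49291447 386.83540901]
[582.1  49.9] 32 23 188.5 [440.91577807 192.02726619] [128.16314182 355.72422034]
[582  46] -32 -15 175 [192.90160756 131.89495793] [352.98537701 119.05355654]
[582  46] -32 15 175 [168.53669817 196.96934649] [226.71289613  99.21997987]
[582  46] -32 -23 188.5 [197.77724168  64.18031643] [386.13971915 115.47443039]
[582  46] -32 23 188.5 [160.19592924 163.0468885 ] [189.90622515  84.65584659]
[582  46] 32 -15 175 [466.83113937 151.32999128] [309.67865255 387.42775041]
[582  46] 32 15 175 [447.22366537 217.14291287] [182.70618729 367.40830651]
[582  46] 32 -23 188.5 [471.72223114  83.21510481] [342.43059793 387.49638933]
[582  46] 32 23 188.5 [441.50468666 183.20832142] [145.09451637 356.38506755]
```

```bash
cat >> h.py <<'E'
from scipy.spatial.transform import Rotation as Ro
CR=np.array([581.8,49.5,188.5]); YD=np.array([-.9897,.1429,0]); XD=np.array([.1429,.9897,0]); ZD=np.array([0,0,1.])
def cw(x,y,z): return CR+x*XD+y*YD+np.array([0,0,z-188.5])   # z absolute
def frame(a,z):  # tool x=a, tool z≈z
    a=a/np.linalg.norm(a); z=z-a*(a@z); z/=np.linalg.norm(z); return np.c_[a,np.cross(z,a),z]
def tilt(deg,s=1):
    r=np.radians(deg); return frame(np.sin(r)*XD-np.cos(r)*ZD, s*YD)
def down(yawdeg,s=1):  # jaw axis perpendicular to a thing with yaw
    y=np.radians(yawdeg); return frame(-ZD, s*np.array([-np.sin(y),np.cos(y),0]))
def cur():
    o=ctrl.get_obs(); return o["ee_pos"],Ro.from_rotvec(o["orientation"]).as_matrix(),o
def go(p,R):
    p0,R0,o=cur(); d=R0.T@(np.asarray(p)-p0)/10; w=Ro.from_matrix(R0.T@R).as_rotvec()
    print("shift cm",d.round(2),"turn",w.round(3),"deg",np.degrees(np.linalg.norm(w)).round(1),"dist mm",(np.linalg.norm(d)*10).round(0)); return d,w
E
python3 - <<'E'
from h import *
p,R,o=cur(); print(R.round(2)); print("tape",onz("top",321,237,10),"bottle",onz("top",129,222,80))
for s in (1,-1):
    R1=tilt(35,s); a=R1[:,0]; pr=np.cross(R1[:,0],YD) 
    n=np.cos(np.radians(35))*XD+np.sin(np.radians(35))*ZD
    P=cw(-75.4,0,109.6)-20*a-3*n; print(s,P, P-80*a); go(P-80*a,R1)
go([464,-381,120],down(-12.4,1));go([464,-381,120],down(-12.4,-1))
E
```

```text
[[-0.    0.95  0.3 ]
 [ 0.    0.3  -0.95]
 [-1.    0.   -0.  ]]
tape [ 400.45729666 -186.88326105   10.        ] bottle [441.49656925 407.64166401  80.        ]
1 [569.03486824 -38.90903358 124.26250966] [562.47766314 -84.32307059 189.79546552]
shift cm [  4.67  51.2  -37.68] turn [ 1.943  0.612 -0.385] deg 118.8 dist mm 637.0
-1 [569.03486824 -38.90903358 124.26250966] [562.47766314 -84.32307059 189.79546552]
shift cm [  4.67  51.2  -37.68] turn [-1.089  0.342  0.543] deg 72.4 dist mm 637.0
shift cm [ 11.62  32.97 -12.27] turn [-2.623e+00 -0.000e+00 -2.000e-03] deg 150.3 dist mm 371.0
shift cm [ 11.62  32.97 -12.27] turn [ 0.518 -0.001  0.   ] deg 29.7 dist mm 371.0
```

Call:
servo_tool(
  plan=[
    [[0,4,-3,-0.1,0.03,0.05,0],[0.3,8,-6,-0.21,0.06,0.1,0],[0.6,11.5,-8.5,-0.32,0.1,0.16,0],[1,15,-11,-0.43,0.13,0.21,0],[1.4,18.5,-13.6,-0.54,0.17,0.27,0],[1.8,22,-16,-0.65,0.2,0.32,0],[2.1,25,-18.5,-0.76,0.24,0.38,0],[2.4,28,-20.6,-0.87,0.27,0.43,0]],
  ],
)

```text
t: 0.77
ee_pos: [383.3, -327.4, 213.7]
orientation: [0.681, 1.48, 0.081]
ft_force: [0.9, -0.3, -0.5]
width: 38.1
```

```bash
cat > g.py <<'E'
from h import *
p,R,o=cur(); print("t",o["t"],"p",p.round(1),"q",o["qpos"].round(2),"F",o["ft_force"].round(1),"w",round(o["width"],1))
E
python3 - <<'E'
from g import *
R1=tilt(35,-1); a=R1[:,0]; n=np.cos(np.radians(35))*XD+np.sin(np.radians(35))*ZD
P=cw(-75.4,0,109.6)-20*a-3*n; go(P-80*a,R1)
E
```

```text
t 0.7667 p [ 383.3 -327.4  213.7] q [-0.95  0.43  1.78  0.39  1.28 -0.73] F [ 0.9 -0.3 -0.5] w 38.1
shift cm [15.31 24.94  7.79] turn [-0.23   0.074  0.12 ] deg 15.5 dist mm 303.0
```

Call:
servo_tool(
  plan=[
    [[2,3.3,1,-0.1,0.03,0.05,0],[4,6.6,2,-0.2,0.06,0.1,0],[6,10,3,-0.23,0.074,0.12,0],[8,13,4,-0.23,0.074,0.12,0],[10,16.3,5,-0.23,0.074,0.12,0],[12,19.6,6,-0.23,0.074,0.12,0],[14,23,7,-0.23,0.074,0.12,0],[15.3,24.9,7.8,-0.23,0.074,0.12,0]],
  ],
)

```text
t: 1.43
ee_pos: [564.0, -84.0, 188.6]
orientation: [0.584, 1.473, 0.363]
ft_force: [0.0, -0.7, 0.0]
width: 0.9
```

```bash
python3 - <<'E'
from g import *
R1=tilt(35,-1); a=R1[:,0]; n=np.cos(np.radians(35))*XD+np.sin(np.radians(35))*ZD
P=cw(-75.4,0,109.6)-20*a-3*n; go(P-80*a,R1); go(P-15*a,R1)
for n in ("side","top"):
    im=ctrl.get_image(n)[:,:,::-1]; im=im[130:280,150:350] if n=="side" else im[110:260,180:380]
    cv2.imwrite(f"pics/{n}1.png",cv2.resize(im,(800,600),interpolation=cv2.INTER_CUBIC))
E
```

```text
t 1.4333 p [564.  -84.  188.6] q [-0.46  0.51  1.76  0.63  1.16 -0.65] F [ 0.  -0.7  0. ] w 0.9
shift cm [-0.13  0.03 -0.14] turn [-0.004 -0.     0.002] deg 0.2 dist mm 2.0
shift cm [ 6.37  0.04 -0.14] turn [-0.004 -0.     0.002] deg 0.2 dist mm 64.0
```

View pics/top1.png

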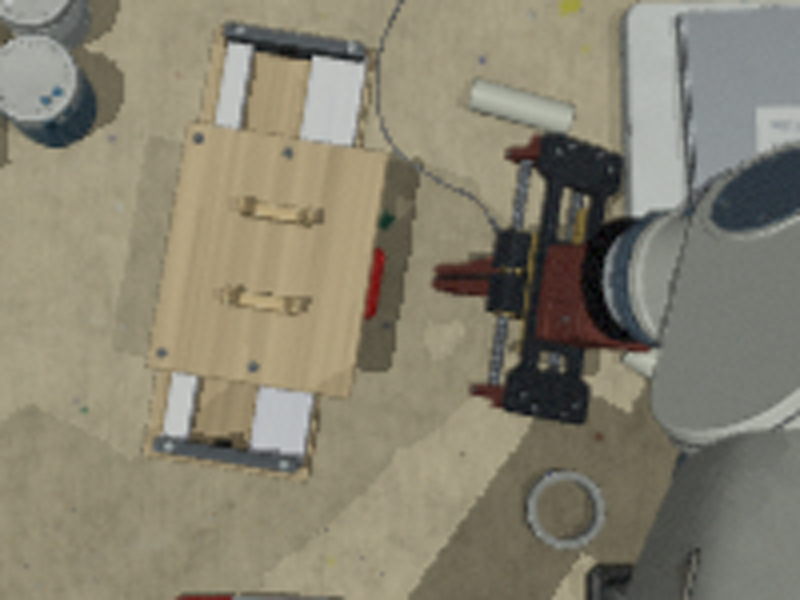

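View pics/side1.png

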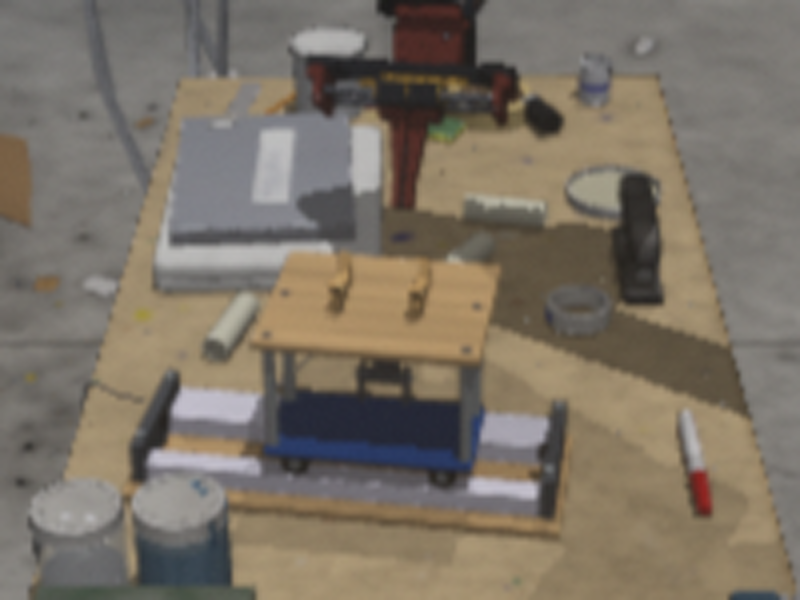

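```bash
python3 - <<'E'
from g import *
tip=p+14*R[:,0]; print("tip top",(proj("top",tip)-[180,110])*4,"side",(proj("side",tip)-[150,130])*4)
n=np.cos(np.radians(35))*XD+np.sin(np.radians(35))*ZD; a=R[:,0]
for th in (0,.1,.3,.5,.65,.7):
    g=np.radians(25)-th; b=cw(-12-70*np.cos(g),0,80+70*np.sin(g)); print(th); go(b-20*a-3*n,tilt(35,-1))
E
```

```text
t 1.5333 p [563.9 -84.2 188.3] q [-0.46  0.51  1.76  0.63  1.17 -0.66] F [ 0.  -0.2  1.3] w 0.7
tip top [445.51020506 281.13894379] side [400.35097926 206.14639218]
0
shift cm [ 7.85  0.08 -0.12] turn [-0.002 -0.002  0.002] deg 0.2 dist mm 79.0
0.1
shift cm [ 8.24 -0.51 -0.12] turn [-0.002 -0.002  0.002] deg 0.2 dist mm 83.0
0.3
shift cm [ 9.16 -1.56 -0.11] turn [-0.002 -0.002  0.002] deg 0.2 dist mm 93.0
0.5
shift cm [10.28 -2.4  -0.11] turn [-0.002 -0.002  0.002] deg 0.2 dist mm 106.0
0.65
shift cm [11.21 -2.87 -0.11] turn [-0.002 -0.002  0.002] deg 0.2 dist mm 116.0
0.7
shift cm [11.54 -3.   -0.11] turn [-0.002 -0.002  0.002] deg 0.2 dist mm 119.0
```

Call:
servo_tool(
  plan=[
    [[2.5,0,-0.1,0,0,0,0],[5,0,-0.1,0,0,0,0],[6.5,0,-0.1,0,0,0,0],[7.3,0.0,-0.1,0,0,0,0],[7.85,0.05,-0.1,0,0,0,0],[8.25,-0.5,-0.1,0,0,0,0]],
  ],
)

```text
t: 2.03
ee_pos: [568.2, -44.6, 118.7]
orientation: [0.585, 1.472, 0.361]
ft_force: [-1.5, 0.4, 2.2]
width: 0.8
```

```bash
python3 - <<'E'
from g import *
n=np.cos(np.radians(35))*XD+np.sin(np.radians(35))*ZD; a=R[:,0]
for th in (0,.1,.2,.3,.4,.5,.6,.65,.7):
    g=np.radians(25)-th; b=cw(-12-70*np.cos(g),0,80+70*np.sin(g)); print(th); go(b-20*a-3*n,tilt(35,-1))
for n in ("side","top"):
    im=ctrl.get_image(n)[:,:,::-1]; im=im[130:280,150:350] if n=="side" else im[110:260,180:380]
    cv2.imwrite(f"pics/{n}2.png",cv2.resize(im,(800,600),interpolation=cv2.INTER_CUBIC))
E
```

```text
t 2.0333 p [568.2 -44.6 118.7] q [-0.39  0.6   1.81  0.71  1.02 -0.71] F [-1.5  0.4  2.2] w 0.8
0
shift cm [-0.13  0.79 -0.01] turn [-0.004  0.001  0.002] deg 0.3 dist mm 8.0
0.1
shift cm [ 0.25  0.21 -0.01] turn [-0.004  0.001  0.002] deg 0.3 dist mm 3.0
0.2
shift cm [ 0.69 -0.34 -0.  ] turn [-0.004  0.001  0.002] deg 0.3 dist mm 8.0
0.3
shift cm [ 1.18 -0.84 -0.  ] turn [-0.004  0.001  0.002] deg 0.3 dist mm 14.0
0.4
shift cm [ 1.71 -1.29 -0.  ] turn [-0.004  0.001  0.002] deg 0.3 dist mm 21.0
0.5
shift cm [ 2.29 -1.68  0.  ] turn [-0.004  0.001  0.002] deg 0.3 dist mm 28.0
0.6
shift cm [ 2.91 -2.01  0.  ] turn [-0.004  0.001  0.002] deg 0.3 dist mm 35.0
0.65
shift cm [ 3.23 -2.15  0.  ] turn [-0.004  0.001  0.002] deg 0.3 dist mm 39.0
0.7
shift cm [ 3.56 -2.28  0.  ] turn [-0.004  0.001  0.002] deg 0.3 dist mm 42.0
```

View pics/top2.png

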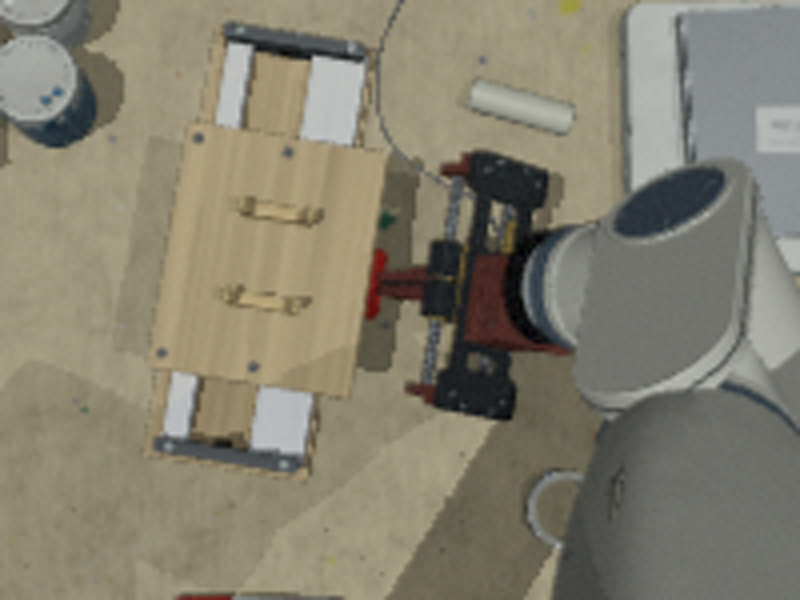

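Call:
servo_tool(
  plan=[
    [[0.4,0.1,0,0,0,0,0],[0.8,-0.25,0,0,0,0,0],[1.3,-0.75,0,0,0,0,0],[1.8,-1.2,0,0,0,0,0],[2.4,-1.6,0,0,0,0,0],[2.9,-1.9,0,0,0,0,0],[3.2,-2.05,0,0,0,0,0]],
  ],
)

```text
t: 2.72
ee_pos: [570.2, -46.4, 81.7]
orientation: [0.583, 1.467, 0.357]
ft_force: [-6.0, -18.6, 21.6]
width: 0.4
```

```bash
python3 - <<'E'
from g import *
n=np.cos(np.radians(35))*XD+np.sin(np.radians(35))*ZD; a=R[:,0]
for th in (.5,.6,.65,.7):
    g=np.radians(25)-th; b=cw(-12-70*np.cos(g),0,80+70*np.sin(g)); print(th); go(b-20*a-3*n,tilt(35,-1))
for n in ("side","top"):
    im=ctrl.get_image(n)[:,:,::-1]; im=im[130:280,150:350] if n=="side" else im[110:260,180:380]
    cv2.imwrite(f"pics/{n}3.png",cv2.resize(im,(800,600),interpolation=cv2.INTER_CUBIC))
E
```

```text
t 2.7167 p [570.2 -46.4  81.7] q [-0.39  0.67  1.82  0.74  0.97 -0.77] F [ -6.  -18.6  21.6] w 0.4
0.5
shift cm [-0.66  0.56 -0.23] turn [-0.004  0.007  0.005] deg 0.5 dist mm 9.0
0.6
shift cm [-0.04  0.23 -0.24] turn [-0.004  0.007  0.005] deg 0.5 dist mm 3.0
0.65
shift cm [ 0.28  0.09 -0.24] turn [-0.004  0.007  0.005] deg 0.5 dist mm 4.0
0.7
shift cm [ 0.61 -0.04 -0.24] turn [-0.004  0.007  0.005] deg 0.5 dist mm 7.0
```

View pics/top3.png

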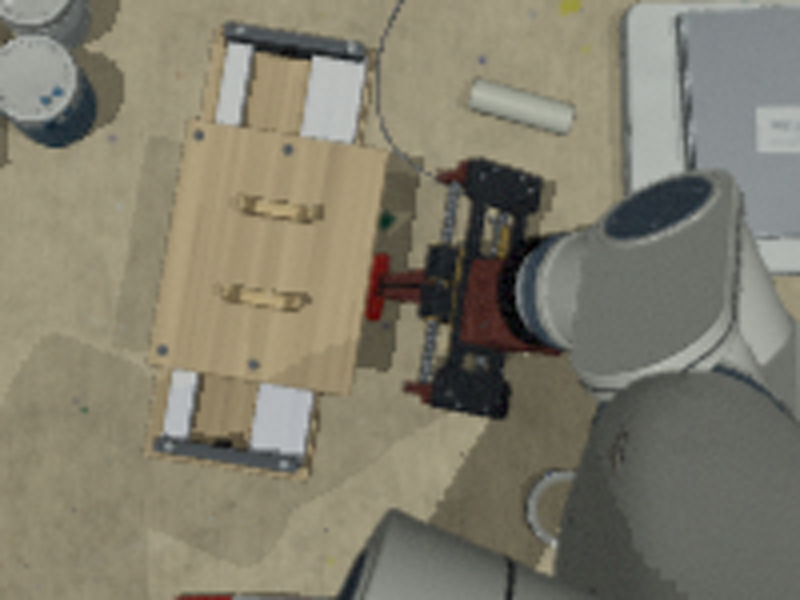

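View pics/side3.png

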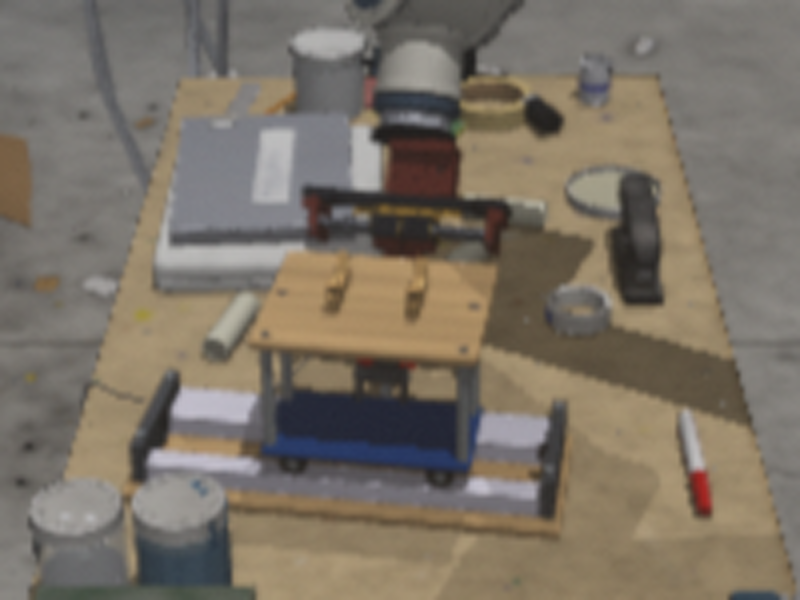

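Call:
servo_tool(
  plan=[
    [[0.1,-0.1,0,0,0,0,0],[0.15,-0.15,0,0,0,0,0],[0.15,-0.15,0,0,0,0,0],[0.15,-0.15,0,0,0,0,0]],
  ],
)

```text
t: 3.15
ee_pos: [570.3, -46.4, 80.6]
orientation: [0.583, 1.467, 0.358]
ft_force: [-3.6, -12.3, 14.4]
width: 0.8
```

```bash
python3 - <<'E'
from g import *
n=np.cos(np.radians(35))*XD+np.sin(np.radians(35))*ZD; a=R[:,0]
for th in (.5,.6,.65,.7):
    g=np.radians(25)-th; b=cw(-12-70*np.cos(g),0,80+70*np.sin(g)); print(th); go(b-20*a-3*n,tilt(35,-1))
E
```

```text
t 3.15 p [570.3 -46.4  80.6] q [-0.39  0.67  1.82  0.74  0.97 -0.77] F [ -3.6 -12.3  14.4] w 0.8
0.5
shift cm [-0.75  0.62 -0.24] turn [-0.003  0.007  0.005] deg 0.5 dist mm 10.0
0.6
shift cm [-0.13  0.29 -0.24] turn [-0.003  0.007  0.005] deg 0.5 dist mm 4.0
0.65
shift cm [ 0.19  0.15 -0.24] turn [-0.003  0.007  0.005] deg 0.5 dist mm 3.0
0.7
shift cm [ 0.51  0.02 -0.25] turn [-0.003  0.007  0.005] deg 0.5 dist mm 6.0
```

Call:
servo_tool(
  plan=[
    [[0.15,-0.1,0,0,0,0,0],[0.3,-0.2,0,0,0,0,0],[0.4,-0.25,0,0,0,0,0],[0.4,-0.25,0,0,0,0,0]],
  ],
)

```text
t: 3.48
ee_pos: [571.2, -46.2, 77.8]
orientation: [0.584, 1.464, 0.36]
ft_force: [-4.8, -12.9, 27.2]
width: 0.5
```

```bash
python3 - <<'E'
from g import *
n=np.cos(np.radians(35))*XD+np.sin(np.radians(35))*ZD; a=R[:,0]
for th in (.5,.6,.65,.7):
    g=np.radians(25)-th; b=cw(-12-70*np.cos(g),0,80+70*np.sin(g)); print(th); go(b-20*a-3*n,tilt(35,-1))
E
```

```text
t 3.4833 p [571.2 -46.2  77.8] q [-0.39  0.67  1.81  0.74  0.96 -0.78] F [ -4.8 -12.9  27.2] w 0.5
0.5
shift cm [-1.    0.75 -0.33] turn [-0.002  0.009  0.003] deg 0.5 dist mm 13.0
0.6
shift cm [-0.38  0.42 -0.33] turn [-0.002  0.009  0.003] deg 0.5 dist mm 7.0
0.65
shift cm [-0.06  0.28 -0.34] turn [-0.002  0.009  0.003] deg 0.5 dist mm 4.0
0.7
shift cm [ 0.27  0.15 -0.34] turn [-0.002  0.009  0.003] deg 0.5 dist mm 5.0
```

Call:
servo_tool(
  plan=[
    [[0.1,-0.1,0,0,0,0,0],[0.2,-0.15,0,0,0,0,0],[0.2,-0.15,0,0,0,0,0]],
  ],
)

```text
t: 3.73
ee_pos: [571.6, -46.1, 76.9]
orientation: [0.585, 1.463, 0.362]
ft_force: [-9.8, -15.4, 41.1]
width: 0.6
```

```bash
python3 - <<'E'
from g import *
E
```

```text
t 3.7333 p [571.6 -46.1  76.9] q [-0.39  0.68  1.81  0.75  0.96 -0.78] F [ -9.8 -15.4  41.1] w 0.6
```

Call:
servo_tool(
  plan=[
    [[-1.5,0,0,0,0,0,0],[-4,0,0,0,0,0,0],[-7.5,0,0,0,0,0,0],[-11,0,0,0,0,0,0],[-14,-2,0,0,0,0,0],[-17,-4,0,0,0,0,0],[-19,-6,0,0,0,0,0]],
  ],
)

```text
t: 4.32
ee_pos: [545.7, -202.6, 195.7]
orientation: [0.582, 1.469, 0.358]
ft_force: [0.5, -0.1, -0.5]
width: 0.4
```

```bash
python3 - <<'E'
from g import *
for n in ("side","top"):
    im=ctrl.get_image(n)[:,:,::-1]; cv2.imwrite(f"pics/{n}4r.png",im); im=im[130:280,150:350] if n=="side" else im[110:260,180:380]
    cv2.imwrite(f"pics/{n}4.png",cv2.resize(im,(800,600),interpolation=cv2.INTER_CUBIC))
t=cv2.imread("pics/top4r.png"); S=4
T=cv2.cvtColor(cv2.resize(t,None,fx=S,fy=S,interpolation=cv2.INTER_CUBIC),cv2.COLOR_BGR2HSV)
m=cv2.inRange(T,(0,150,60),(8,255,255))|cv2.inRange(T,(172,150,60),(180,255,255))
k=np.zeros_like(m); k[640:800,1060:1130]=m[640:800,1060:1130]
cs,_=cv2.findContours(k,0,2); r=cv2.minAreaRect(max(cs,key=cv2.contourArea)); b=cv2.boxPoints(r)
for z in (65,110):
  P=np.array([onz("top",(u+.5)/S-.5,(v+.5)/S-.5,z) for u,v in b]); print(z,[((XD@(q-CR)).round(1),(YD@(q-CR)).round(1)) for q in P])
E
```

```text
t 4.3167 p [ 545.7 -202.6  195.7] q [-0.64  0.55  1.66  0.55  1.29 -0.74] F [ 0.5 -0.1 -0.5] w 0.4
65 [(np.float64(-74.9), np.float64(21.8)), (np.float64(-74.8), np.float64(-30.1)), (np.float64(-87.5), np.float64(-30.1)), (np.float64(-87.4), np.float64(21.8))]
110 [(np.float64(-74.2), np.float64(25.7)), (np.float64(-74.2), np.float64(-24.1)), (np.float64(-86.3), np.float64(-24.1)), (np.float64(-86.3), np.float64(25.6))]
```

View pics/top4.png

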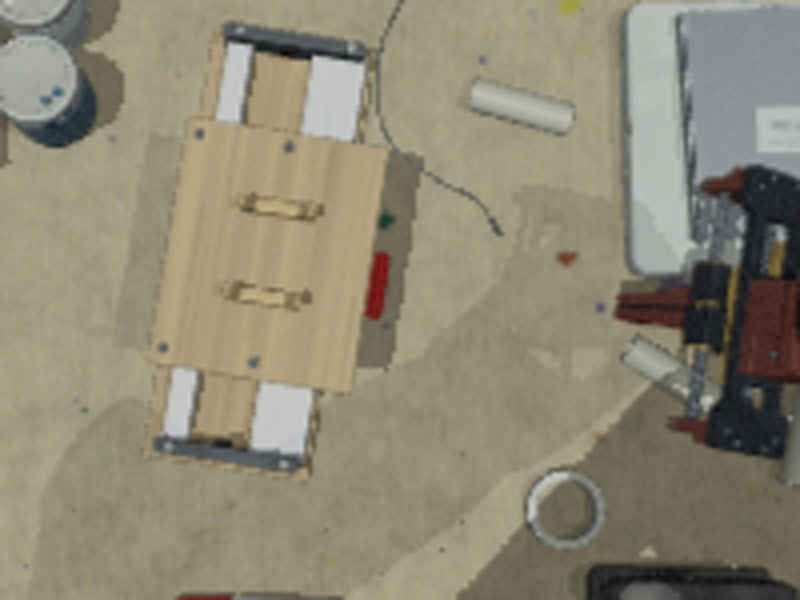

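View pics/side4.png

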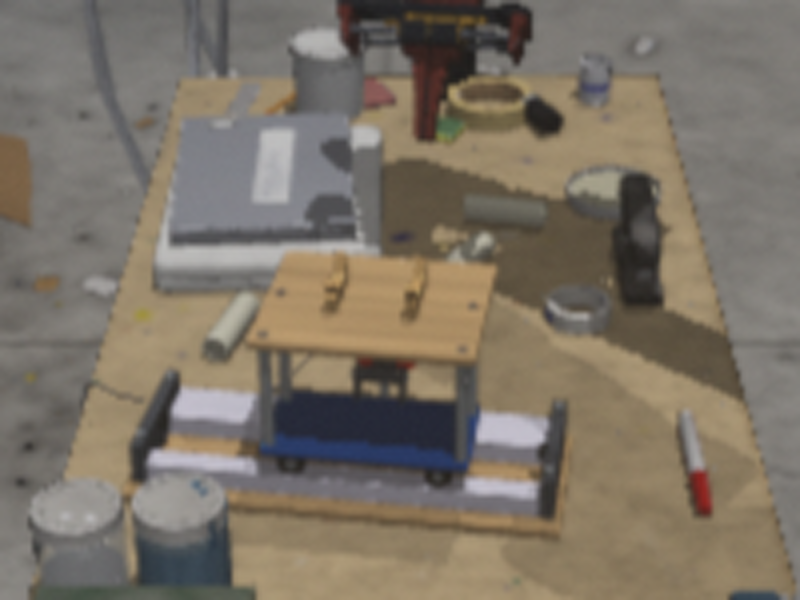

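```bash
python3 - <<'E'
from h import *
a=cv2.imread("pics/top0.png",0).astype(np.float32);b=cv2.imread("pics/top4r.png",0).astype(np.float32)
for (x0,x1,y0,y1) in ((222,272,143,205),(232,266,155,192)):
    W=np.eye(2,3,dtype=np.float32)
    cc,W=cv2.findTransformECC(a[y0:y1,x0:x1],b[y0:y1,x0:x1],W,cv2.MOTION_TRANSLATION)
    u=np.array([249,176]); d=onz("top",*(u+W[:,2]),175)-onz("top",*u,175)
    print(cc,W[:,2],d,XD@d,YD@d)
im=cv2.imread("pics/top4r.png")
cv2.imwrite("pics/a4.png",cv2.normalize(cv2.resize(im[154:194,226:274],None,fx=12,fy=12,interpolation=cv2.INTER_CUBIC),None,0,255,cv2.NORM_MINMAX))
E
```

```text
0.745881423731828 [ 0.3251463 -1.2657422] [ 3.58892852 -0.85358168  0.        ] -0.3319319055005104 -3.673939380572532
0.7531746976915074 [ 0.16088982 -1.1825349 ] [ 3.34744398 -0.39644359  0.        ] 0.0859895228372169 -3.3696170947236905
```

View pics/a4.png

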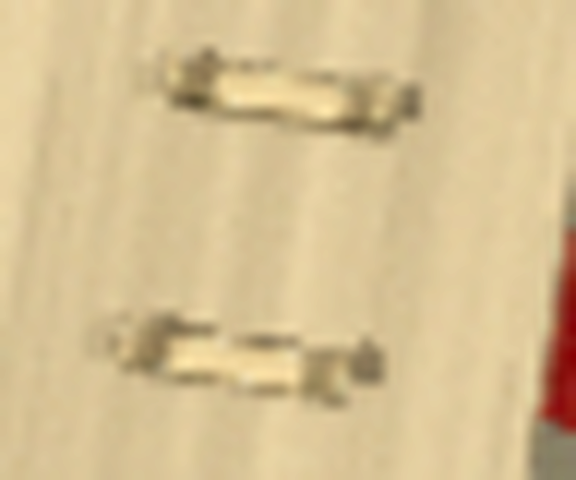

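```bash
python3 - <<'E'
from g import *
a=onz("top",226+281/12-.5,154+93/12-.5,175); b=onz("top",226+232/12-.5,154+360/12-.5,175)
print("cradle",(a+b)/2,np.linalg.norm(a-b),np.degrees(np.arctan2(*(b-a)[1::-1])))
s=cv2.imread("pics/side0.png"); S=4
T=cv2.cvtColor(cv2.resize(s,None,fx=S,fy=S,interpolation=cv2.INTER_CUBIC),cv2.COLOR_BGR2HSV)
m=cv2.inRange(T,(0,0,100),(179,52,255)); k=np.zeros_like(m); k[690:770,1050:1160]=m[690:770,1050:1160]
cs,_=cv2.findContours(k,0,2); c=max(cs,key=cv2.contourArea); r=cv2.minAreaRect(c); print(r, "pred",(proj("side",[464,-381.3,13.5])+.5)*S-.5)
u,v=r[0]; print(onz("side",(u+.5)/S-.5,(v+.5)/S-.5,13.5))
for sgn in (1,-1): go([464,-381.3,120],down(-12.4,sgn))
E
```

```text
t 4.4167 p [ 545.9 -204.4  194.6] q [-0.64  0.56  1.66  0.55  1.28 -0.74] F [-0.9  0.9  0.4] w 0.4
cradle [585.91702307  48.75862075 175.        ] 63.96860567900328 170.64782460752883
((1105.19482421875, 727.3499755859375), (84.11182403564453, 23.542552947998047), 7.399595737457275) pred [1103.7194865   729.06165793]
[ 462.31928014 -385.12533776   13.5       ]
shift cm [ -4.52 -19.64  -5.43] turn [-1.456  0.457 -0.483] deg 91.7 dist mm 209.0
shift cm [ -4.52 -19.64  -5.43] turn [ 1.581 -0.491 -0.465] deg 98.5 dist mm 209.0
```

Call:
servo_tool(
  plan=[
    [[-1.5,-3,-1,0.18,-0.06,-0.05,7],[-3,-6,-2,0.28,-0.09,-0.08,7],[-4.5,-9,-3,0.4,-0.12,-0.12,7],[-5,-12,-3.5,0.52,-0.16,-0.15,7],[-5,-15,-4,0.63,-0.2,-0.18,7],[-5,-17,-4.5,0.74,-0.23,-0.22,7],[-4.6,-19.6,-5.4,0.85,-0.26,-0.25,7],[-4.6,-19.6,-5.4,0.96,-0.3,-0.28,7]],
  ],
)

```text
t: 5.08
ee_pos: [461.5, -377.8, 115.8]
orientation: [1.095, 1.363, -0.641]
ft_force: [-1.0, 0.9, -1.1]
width: 50.0
```

```bash
python3 - <<'E'
from g import *
go([463.7,-382.3,120],down(-12.4,-1))
E
```

```text
t 5.0833 p [ 461.5 -377.8  115.8] q [-0.84  0.57  1.75  0.34  0.92  0.06] F [-1.   0.9 -1.1] w 50.0
shift cm [-0.47  0.12  0.44] turn [ 0.656 -0.211 -0.188] deg 40.9 dist mm 7.0
```

Call:
servo_tool(
  plan=[
    [[-0.5,0.1,0.4,0.11,-0.035,-0.03,7],[-0.5,0.1,0.4,0.22,-0.07,-0.06,7],[-0.5,0.1,0.4,0.33,-0.105,-0.09,7],[-0.5,0.1,0.4,0.44,-0.14,-0.125,7],[-0.5,0.1,0.4,0.55,-0.175,-0.155,7],[-0.5,0.1,0.4,0.656,-0.211,-0.188,7],[-0.5,0.1,0.4,0.656,-0.211,-0.188,7]],
  ],
)

```text
t: 5.67
ee_pos: [466.8, -379.5, 123.3]
orientation: [1.364, 1.098, -1.361]
ft_force: [-0.4, -0.0, -0.6]
width: 70.1
```

```bash
python3 - <<'E'
from g import *
go([463.7,-382.3,17],down(-12.4,-1))
im=ctrl.get_image("top")[:,:,::-1]; cv2.imwrite("pics/top5.png",cv2.resize(im[150:290,300:490],None,fx=4,fy=4,interpolation=cv2.INTER_CUBIC))
im=ctrl.get_image("side")[:,:,::-1]; cv2.imwrite("pics/side5.png",cv2.resize(im[100:250,180:380],None,fx=4,fy=4,interpolation=cv2.INTER_CUBIC))
E
```

```text
t 5.6667 p [ 466.8 -379.5  123.3] q [-0.7   0.53  1.76  0.    0.85  1.08] F [-0.4 -0.  -0.6] w 70.1
shift cm [10.63 -0.29  0.33] turn [ 0.005  0.001 -0.004] deg 0.4 dist mm 106.0
```

View pics/side5.png

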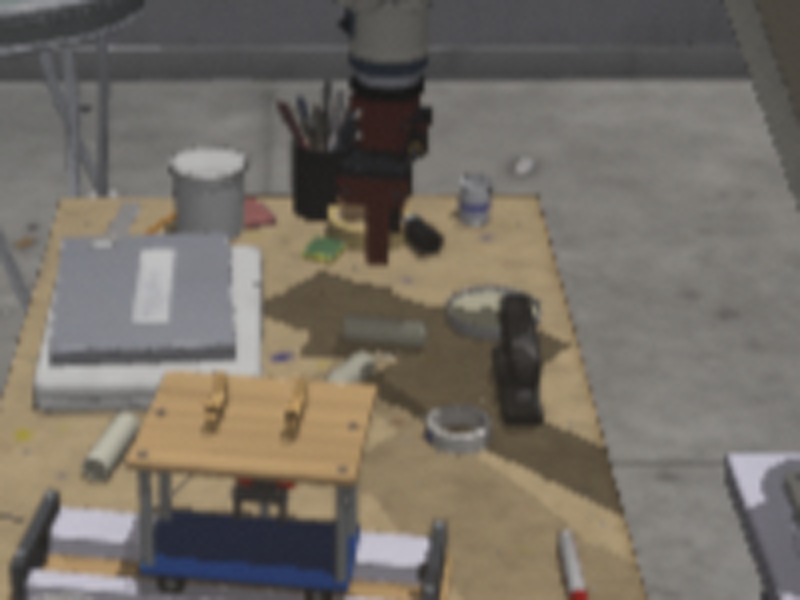

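Call:
servo_tool(
  plan=[
    [[3,-0.3,0.3,0,0,0,7],[6,-0.3,0.3,0,0,0,7],[8.5,-0.3,0.3,0,0,0,7],[10,-0.3,0.3,0,0,0,7],[10.6,-0.3,0.3,0,0,0,7],[10.6,-0.3,0.3,0,0,0,7]],
  ],
)

```text
t: 6.27
ee_pos: [461.7, -382.8, 15.8]
orientation: [1.363, 1.104, -1.356]
ft_force: [0.1, 0.2, -0.8]
width: 69.9
```

```bash
python3 - <<'E'
from g import *
go([463.7,-382.3,17],down(-12.4,-1))
E
```

```text
t 6.2667 p [ 461.7 -382.8   15.8] q [-0.71  0.7   1.78  0.01  0.66  1.06] F [ 0.1  0.2 -0.8] w 69.9
shift cm [-0.12  0.19 -0.09] turn [ 0.01  -0.003 -0.002] deg 0.6 dist mm 2.0
```

Good. Close on the pipe, then lift.

Call:
servo_tool(
  plan=[
    [[-0.1,0.2,-0.1,0.01,0,0,4],[-0.1,0.2,-0.1,0.01,0,0,2],[-0.1,0.2,-0.1,0.01,0,0,2],[-0.1,0.2,-0.1,0.01,0,0,2],[-0.1,0.2,-0.1,0.01,0,0,2],[-0.1,0.2,-0.1,0.01,0,0,2],[-0.1,0.2,-0.1,0.01,0,0,2],[-0.1,0.2,-0.1,0.01,0,0,2]],
  ],
)

```text
t: 6.93
ee_pos: [465.0, -382.6, 18.3]
orientation: [1.37, 1.095, -1.364]
ft_force: [0.5, 0.2, 2.3]
width: 26.0
```

Call:
servo_tool(
  plan=[
    [[-1,0,0,0,0,0,2],[-4,0,0,0,0,0,2],[-8,0,0,0,0,0,2],[-12,0,0,0,0,0,2],[-16,0,0,0,0,0,2],[-20,0,0,0,0,0,2],[-24,0,0,0,0,0,2]],
  ],
)

```text
t: 7.52
ee_pos: [463.4, -382.1, 260.8]
orientation: [1.37, 1.095, -1.364]
ft_force: [-0.0, -1.0, -0.5]
width: 26.1
```

```bash
python3 - <<'E'
from g import *
go([500,-200,270],down(-8.2,-1)); go([585.5,49,270],down(-8.2,-1))
im=ctrl.get_image("side")[:,:,::-1]; cv2.imwrite("pics/side6.png",cv2.resize(im[80:230,180:380],None,fx=4,fy=4,interpolation=cv2.INTER_CUBIC))
E
```

```text
t 7.5167 p [ 463.4 -382.1  260.8] q [-0.71  0.36  1.67  0.    1.11  1.08] F [-0.  -1.  -0.5] w 26.1
shift cm [ -0.91  -0.36 -18.57] turn [-0.075 -0.    -0.005] deg 4.3 dist mm 186.0
shift cm [ -0.89   2.6  -44.73] turn [-0.075 -0.    -0.005] deg 4.3 dist mm 448.0
```

View pics/side6.png

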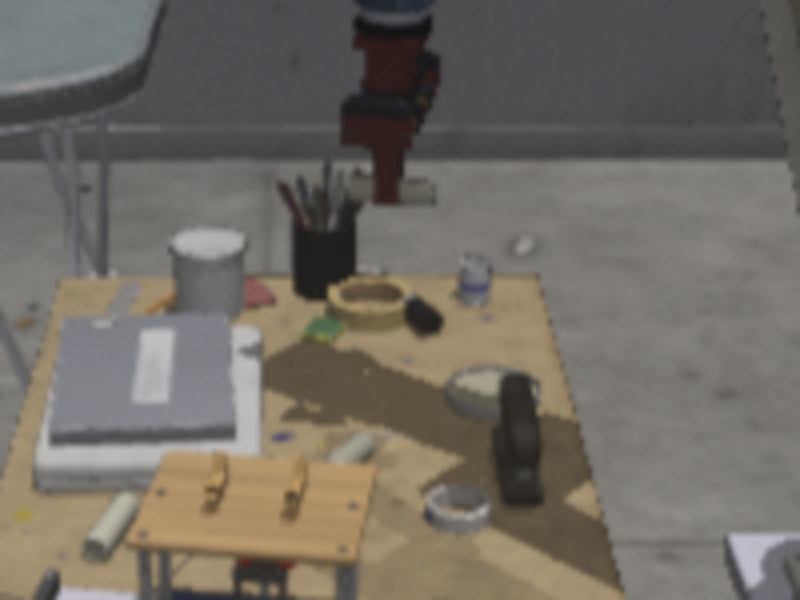

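Call:
servo_tool(
  plan=[
    [[-0.4,0.2,-3,-0.07,0,0,2],[-0.9,0.4,-7,-0.075,0,-0.005,2],[-0.9,0.6,-11,-0.075,0,-0.005,2],[-0.9,0.8,-15,-0.075,0,-0.005,2],[-0.9,1.1,-19,-0.075,0,-0.005,2],[-0.9,1.3,-23,-0.075,0,-0.005,2],[-0.9,1.6,-27,-0.075,0,-0.005,2],[-0.9,1.8,-31,-0.075,0,-0.005,2]],
  ],
)

```text
t: 8.23
ee_pos: [548.5, -81.8, 267.8]
orientation: [1.314, 1.138, -1.314]
ft_force: [0.7, 0.7, -0.1]
width: 26.3
```

```bash
python3 - <<'E'
from g import *
go([585.5,49,270],down(-8.2,-1)); go([585.5,49,215],down(-8.2,-1))
E
```

```text
t 8.2333 p [548.5 -81.8 267.8] q [-0.17  0.28  1.76  0.    1.1   1.54] F [ 0.7  0.7 -0.1] w 26.3
shift cm [ -0.21   1.79 -13.48] turn [-0.    -0.001  0.   ] deg 0.0 dist mm 136.0
shift cm [  5.29   1.79 -13.47] turn [-0.    -0.001  0.   ] deg 0.0 dist mm 146.0
```

Call:
servo_tool(
  plan=[
    [[-0.2,0.5,-3,0,0,0,2],[-0.2,1,-6.5,0,0,0,2],[-0.2,1.5,-10,0,0,0,2],[-0.2,2.1,-13,0,0,0,2],[-0.2,2.1,-13.5,0,0,0,2],[2,2.1,-13.5,0,0,0,2],[4,2.1,-13.5,0,0,0,2],[5,2.1,-13.5,0,0,0,2]],
  ],
)

```text
t: 8.9
ee_pos: [587.1, 46.8, 215.6]
orientation: [1.312, 1.141, -1.316]
ft_force: [-0.7, 0.4, 0.6]
width: 26.4
```

```bash
python3 - <<'E'
from g import *
go([585.5,49,193.3],down(-8.2,-1))
im=ctrl.get_image("side")[:,:,::-1]; cv2.imwrite("pics/side7r.png",im); cv2.imwrite("pics/side7.png",cv2.resize(im[160:230,190:280],None,fx=8,fy=8,interpolation=cv2.INTER_CUBIC))
im=ctrl.get_image("top")[:,:,::-1]; cv2.imwrite("pics/top7r.png",im); cv2.imwrite("pics/top7.png",cv2.resize(im[110:260,180:380],None,fx=4,fy=4,interpolation=cv2.INTER_CUBIC))
E
```

```text
t 8.9 p [587.1  46.8 215.6] q [0.06 0.4  1.73 0.   1.02 1.77] F [-0.7  0.4  0.6] w 26.4
shift cm [ 2.23 -0.18 -0.19] turn [0.001 0.    0.003] deg 0.2 dist mm 22.0
```

View pics/side7.png

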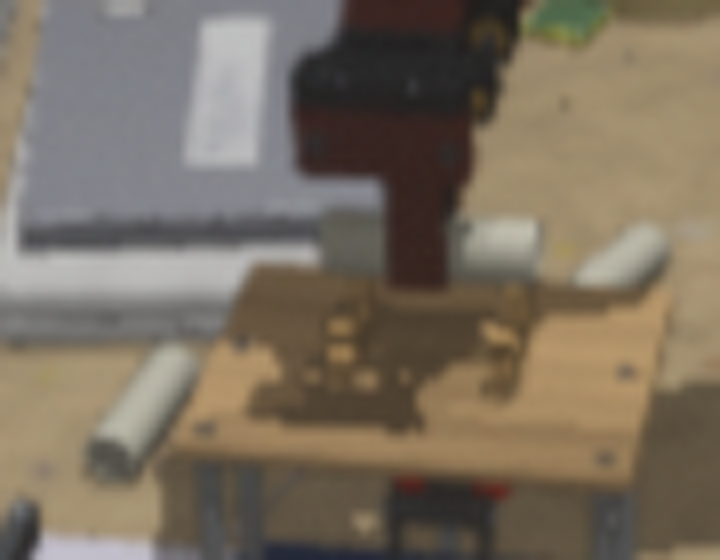

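View pics/top7.png

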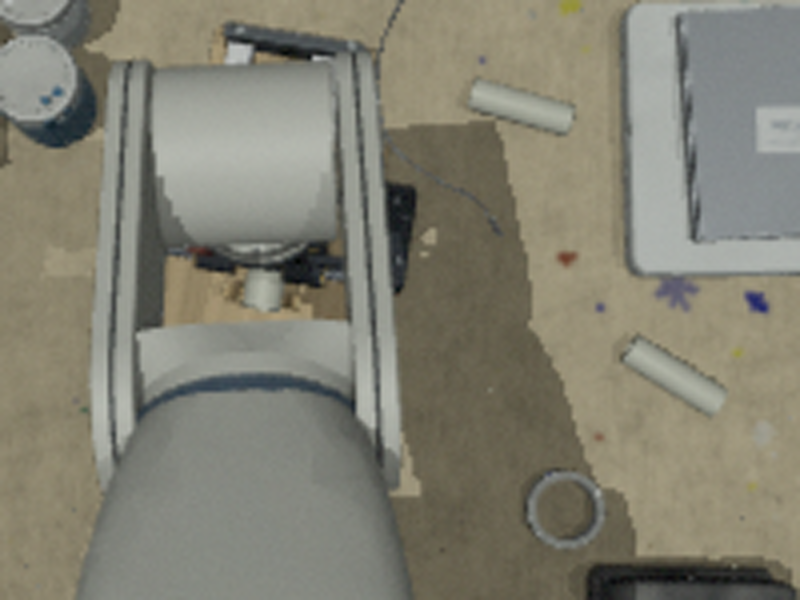

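```bash
python3 - <<'E'
import cv2
im=cv2.imread("pics/top7r.png"); cv2.imwrite("pics/a7.png",cv2.resize(im[166:194,226:274],None,fx=16,fy=16,interpolation=cv2.INTER_CUBIC))
E
```

```text
(no output)
```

View pics/a7.png

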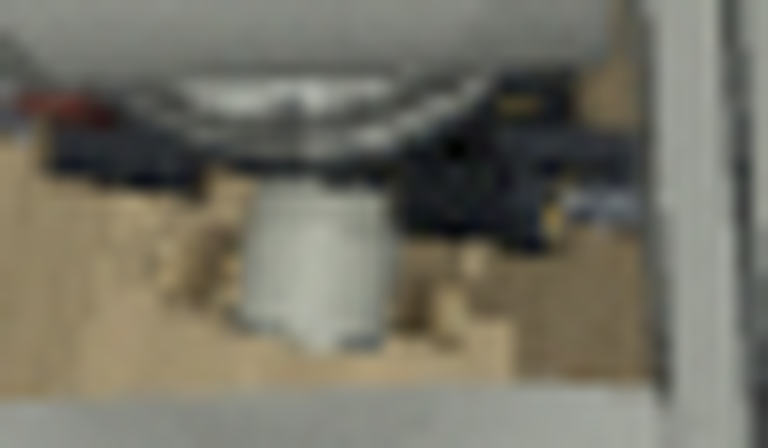

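```bash
python3 - <<'E'
from g import *
e=onz("top",226+313/16-.5,166+340/16-.5,210.8)
C=np.array([585.7,48.9,0])
d=e-C; print(e,"pipe end in cradle frame x,y",XD@d,YD@d)
d=p-C; print("tcp",XD@d,YD@d)
go(C+np.array([0,0,203])-5*YD-0.0*XD,down(-8.2,-1))
E
```

```text
t 9.0 p [587.   46.4 215.7] q [0.06 0.4  1.73 0.   1.02 1.77] F [-0.6 -0.2 -1.5] w 26.5
[542.07203295  51.51396282 210.8       ] pipe end in cradle frame x,y -3.647397487945085 43.55213427381109
tcp -2.258504216606432 -1.646613027492266
shift cm [ 1.27  0.34 -0.23] turn [-0.     0.     0.005] deg 0.3 dist mm 13.0
```

Call:
servo_tool(
  plan=[
    [[0,0.2,-0.25,0,0,0,2],[0.4,0.22,-0.27,0,0,0.004,2],[0.8,0.22,-0.27,0,0,0.004,2],[1.2,0.22,-0.27,0,0,0.004,2],[1.5,0.22,-0.27,0,0,0.004,2],[1.7,0.22,-0.27,0,0,0.004,2],[1.9,0.22,-0.27,0,0,0.004,2],[1.95,0.22,-0.27,0,0,0.004,2]],
  ],
)

```text
t: 9.67
ee_pos: [590.9, 49.2, 197.6]
orientation: [1.315, 1.136, -1.311]
ft_force: [-0.1, -0.2, 0.3]
width: 26.4
```

```bash
python3 - <<'E'
from g import *
C=np.array([585.7,48.9,0]); d=p-C; print("tcp",XD@d,YD@d)
im=ctrl.get_image("side")[:,:,::-1]; cv2.imwrite("pics/side8r.png",im); cv2.imwrite("pics/side8.png",cv2.resize(im[160:230,190:280],None,fx=8,fy=8,interpolation=cv2.INTER_CUBIC))
im=ctrl.get_image("top")[:,:,::-1]; cv2.imwrite("pics/top8r.png",im); cv2.imwrite("pics/top8.png",cv2.resize(im[166:194,226:274],None,fx=16,fy=16,interpolation=cv2.INTER_CUBIC))
E
```

```text
t 9.6667 p [590.9  49.2 197.6] q [ 0.06  0.42  1.73 -0.    0.98  1.78] F [-0.1 -0.2  0.3] w 26.4
tcp 1.0847089414485511 -5.136168987603545
```

View pics/side8.png

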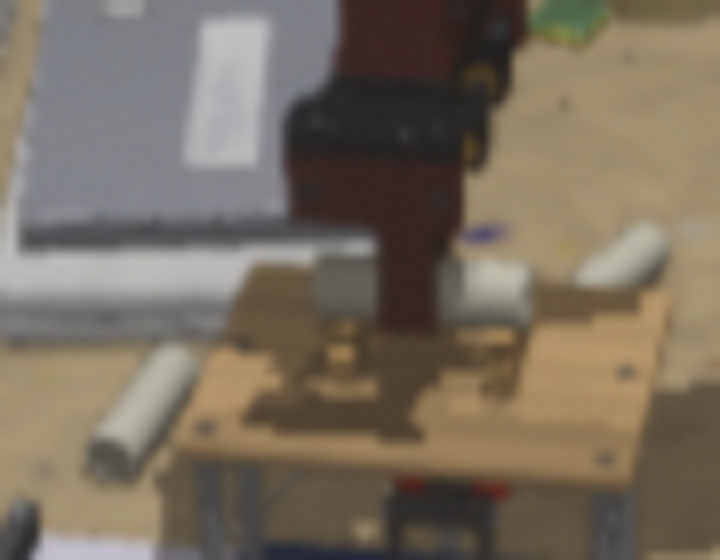

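View pics/top8.png

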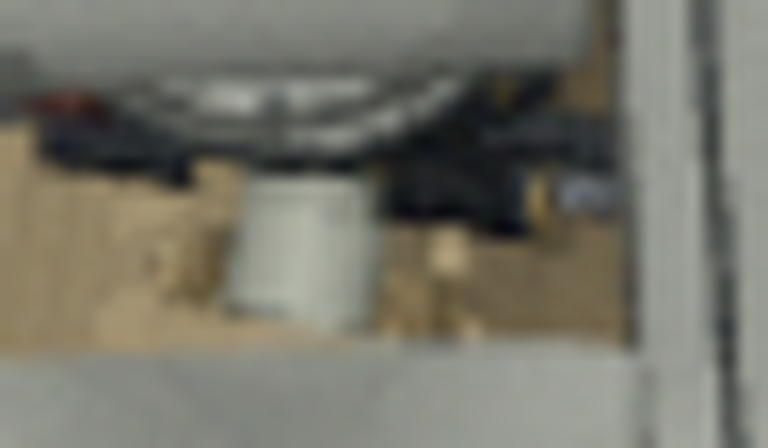

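```bash
python3 - <<'E'
from g import *
C=np.array([585.7,48.9,0])
e=onz("top",226+300/16-.5,166+325/16-.5,192.8); d=e-C; print(XD@d,YD@d)
d=p-C; print("tcp",XD@d,YD@d,p)
E
```

```text
t 9.7667 p [591.1  49.3 197.8] q [ 0.06  0.42  1.73 -0.    0.98  1.78] F [-0.5  0.2 -0.5] w 26.4
0.01638166850922249 39.89397046472854
tcp 1.1226166740256096 -5.261789273029022 [591.06840934  49.25917043 197.83284207]
```

Call:
servo_tool(
  plan=[
    [[0.1,0,0,0,0,0,2],[0.2,0,0,0,0,0,2],[0.3,0,0,0,0,0,2],[0.4,0,0,0,0,0,2],[0.4,0,0,0,0,0,2]],
  ],
)

```text
t: 10.18
ee_pos: [591.0, 49.3, 193.7]
orientation: [1.316, 1.136, -1.311]
ft_force: [0.2, 0.4, 0.2]
width: 26.7
```

```bash
python3 g.py
```

```text
t 10.1833 p [591.   49.3 193.7] q [ 0.06  0.43  1.74 -0.    0.97  1.78] F [0.2 0.4 0.2] w 26.7
```

Call:
servo_tool(
  plan=[
    [[0.05,0,0,0,0,0,2],[0.1,0,0,0,0,0,2],[0.15,0,0,0,0,0,2],[0.15,0,0,0,0,0,2]],
  ],
)

```text
t: 10.52
ee_pos: [591.3, 49.3, 193.2]
orientation: [1.316, 1.135, -1.311]
ft_force: [-2.2, 0.4, 6.7]
width: 26.5
```

```bash
python3 g.py
```

```text
t 10.5167 p [591.3  49.3 193.2] q [ 0.06  0.43  1.74 -0.    0.97  1.78] F [-2.2  0.4  6.7] w 26.5
```

Call:
servo_tool(
  plan=[
    [[0,0,0,0,0,0,2.9],[0,0,0,0,0,0,3.2],[0,0,0,0,0,0,3.6],[0,0,0,0,0,0,4.2],[0,0,0,0,0,0,4.6],[0,0,0,0,0,0,4.6]],
  ],
)

```text
t: 11.02
ee_pos: [591.1, 49.3, 192.3]
orientation: [1.316, 1.136, -1.311]
ft_force: [0.1, -0.1, 0.2]
width: 45.7
```

Call:
servo_tool(
  plan=[
    [[-1,0,0,0,0,0,4.6],[-3,0,0,0,0,0,4.6],[-6,0,0,0,0,0,4.6],[-9,0,2,0,0,0,4.6],[-10,0,6,0,0,0,4],[-10,0,10,0,0,0,3],[-10,0,14,0,0,0,2],[-10,0,18,0,0,0,0]],
  ],
)

```text
t: 11.68
ee_pos: [564.8, -130.4, 293.8]
orientation: [1.316, 1.135, -1.309]
ft_force: [-0.3, -0.3, -0.7]
width: 23.3
```

```bash
python3 - <<'E'
from g import *
im=ctrl.get_image("side")[:,:,::-1]; cv2.imwrite("pics/side9r.png",im); cv2.imwrite("pics/side9.png",cv2.resize(im[160:230,190:280],None,fx=8,fy=8,interpolation=cv2.INTER_CUBIC))
im=ctrl.get_image("top")[:,:,::-1]; cv2.imwrite("pics/top9r.png",im); cv2.imwrite("pics/top9.png",cv2.resize(im[110:260,180:380],None,fx=4,fy=4,interpolation=cv2.INTER_CUBIC))
E
```

```text
t 11.6833 p [ 564.8 -130.4  293.8] q [-0.25  0.29  1.68  0.    1.16  1.46] F [-0.3 -0.3 -0.7] w 23.3
```

View pics/side9.png

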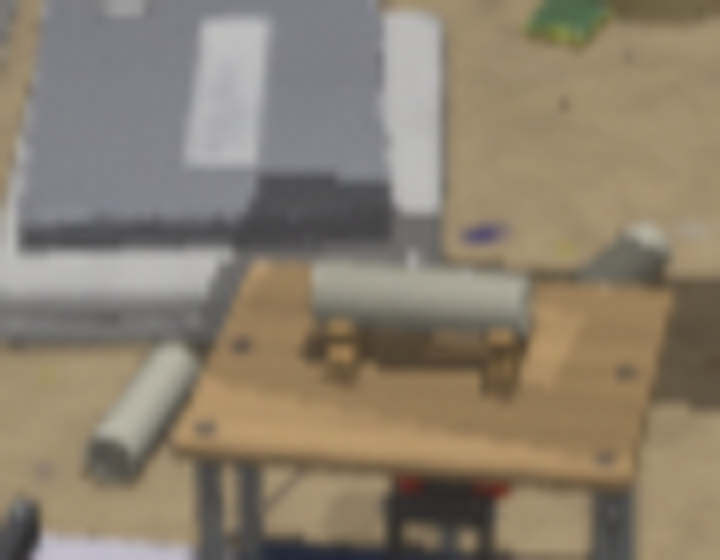

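View pics/top9.png

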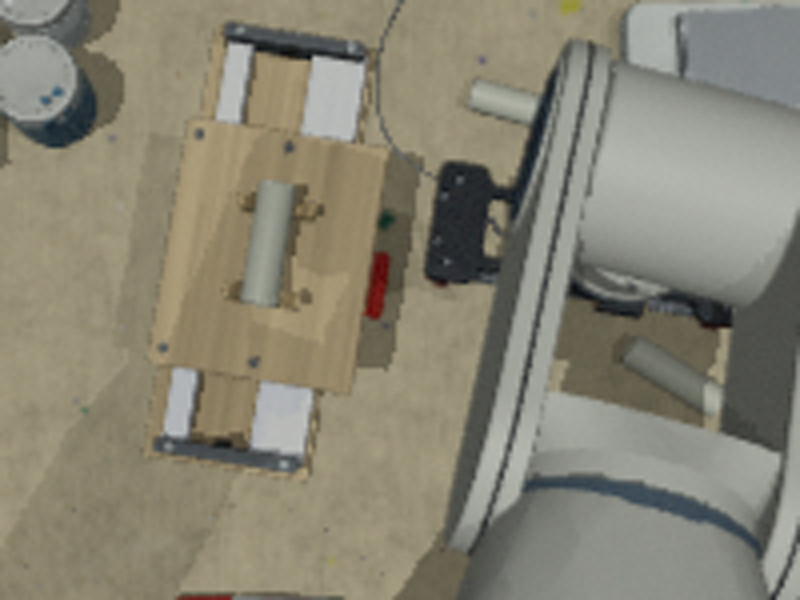

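```bash
python3 - <<'E'
from h import *
t=cv2.imread("pics/top9r.png"); S=4
T=cv2.cvtColor(cv2.resize(t,None,fx=S,fy=S,interpolation=cv2.INTER_CUBIC),cv2.COLOR_BGR2HSV)
m=cv2.inRange(T,(0,0,90),(179,50,255)); k=np.zeros_like(m); k[590:800,940:1040]=m[590:800,940:1040]
cs,_=cv2.findContours(k,0,2); c=max(cs,key=cv2.contourArea); r=cv2.minAreaRect(c); print(r)
b=cv2.boxPoints(r); P=np.array([onz("top",(u+.5)/S-.5,(v+.5)/S-.5,192) for u,v in b]); C=P.mean(0)
print(P.round(1).tolist(),"cen",C, [np.linalg.norm(P[i]-P[i-1]).round(1) for i in range(4)])
cr=np.array([585.7,48.9,0]); print("rel",XD@(C-cr),YD@(C-cr))
e=max([P[1]-P[0],P[2]-P[1]],key=np.linalg.norm); print(np.degrees(np.arctan(e[1]/e[0])))
a=cv2.imread("pics/top4r.png",0).astype(np.float32);bb=cv2.imread("pics/top9r.png",0).astype(np.float32)
cv2.imwrite("pics/a9.png",cv2.resize(t[150:196,222:280],None,fx=12,fy=12,interpolation=cv2.INTER_CUBIC))
E
```

```text
((987.7096557617188, 683.2908325195312), (39.057369232177734, 127.92353820800781), 9.211027145385742)
[[547.1, 68.6, 192.0], [635.2, 56.1, 192.0], [631.2, 29.3, 192.0], [543.1, 42.1, 192.0]] cen [589.16496507  49.02738177 192.        ] [np.float64(26.9), np.float64(89.0), np.float64(27.1), np.float64(89.0)]
rel 0.6212132488699522 -3.411073077133787
-8.093384684968878
```

View pics/a9.png

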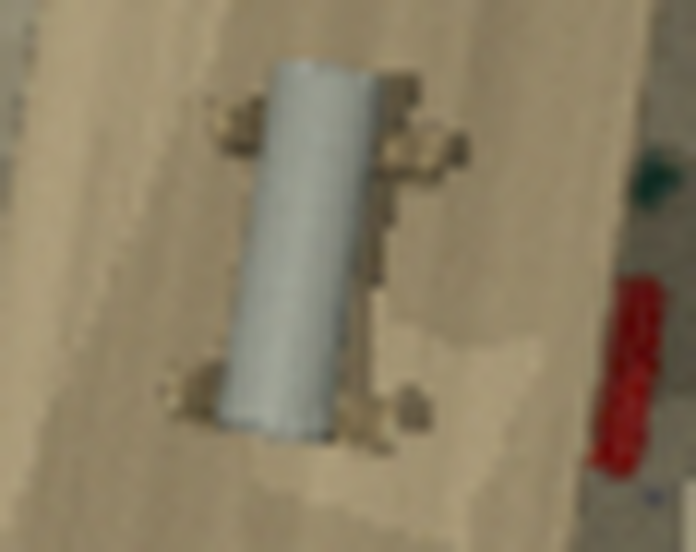

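```bash
cat >> h.py <<'E'
CR=np.array([585.7,48.9,188.5])
def bar(th):
    g=np.radians(25)-th; return cw(-12-70*np.cos(g),0,80+70*np.sin(g))
def lift(th,t=60,k=0,cl=0):
    r=np.radians(t); a=np.sin(r)*XD-np.cos(r)*ZD; n=np.cos(r)*XD+np.sin(r)*ZD
    return bar(th)-(16+cl)*n-(4+k)*a
E
python3 - <<'E'
from g import *
print(lift(.65),lift(.65,k=80,cl=8)); go(lift(.65,k=110,cl=8)+[0,0,60],tilt(60,-1))
E
```

```text
t 11.7833 p [ 564.4 -133.6  293.4] q [-0.25  0.29  1.68 -0.    1.16  1.47] F [-0.5 -0.2  0.2] w 15.3
[572.57145037 -42.02600115  53.30040147] [ 562.09944796 -114.55322852   86.37219824]
shift cm [13.2  -0.55  0.73] turn [-1.414  0.822  0.811] deg 104.6 dist mm 132.0
```

Call:
servo_tool(
  plan=[
    [[0,0,0.3,-0.094,0.055,0.054,0],[0,0,0.7,-0.19,0.11,0.108,0],[0,0,0.7,-0.28,0.165,0.162,0],[0,0,0.7,-0.377,0.22,0.216,0],[0,0,0.7,-0.47,0.274,0.27,0],[0,0,0.7,-0.565,0.33,0.324,0],[0,0,0.7,-0.66,0.384,0.378,0],[0,0,0.7,-0.754,0.438,0.432,0]],
  ],
)

```text
t: 12.45
ee_pos: [564.3, -135.2, 293.6]
orientation: [1.18, 1.353, -0.211]
ft_force: [1.2, 0.5, -0.3]
width: 0.5
```

```bash
python3 - <<'E'
from g import *
go(lift(.65,k=110,cl=8)+[0,0,60],tilt(60,-1))
E
```

```text
t 12.45 p [ 564.3 -135.2  293.6] q [-0.55  0.31  1.78  0.67  1.15  0.06] F [ 1.2  0.5 -0.3] w 0.5
shift cm [10.45 -7.62  2.88] turn [-0.651  0.377  0.376] deg 48.2 dist mm 132.0
```

Call:
servo_tool(
  plan=[
    [[1.5,-1,0.4,-0.095,0.055,0.055,0],[3,-2,0.8,-0.19,0.11,0.11,0],[4.5,-3.2,1.2,-0.28,0.16,0.16,0],[6,-4.3,1.6,-0.37,0.215,0.215,0],[7.5,-5.4,2,-0.465,0.27,0.27,0],[9,-6.5,2.4,-0.56,0.323,0.323,0],[10.4,-7.6,2.9,-0.651,0.377,0.376,0],[10.4,-7.6,2.9,-0.651,0.377,0.376,0]],
  ],
)

```text
t: 13.12
ee_pos: [556.7, -140.8, 155.2]
orientation: [0.915, 1.345, 0.703]
ft_force: [-0.9, 0.4, -1.3]
width: 0.4
```

```bash
python3 - <<'E'
from g import *
go(lift(.65,k=80,cl=8),tilt(60,-1)); go(lift(.65,k=20,cl=6),tilt(60,-1))
for n in ("side","top"):
    im=ctrl.get_image(n)[:,:,::-1]; im=im[100:250,170:370] if n=="side" else im[110:260,200:400]
    cv2.imwrite(f"pics/{n}10.png",cv2.resize(im,(800,600),interpolation=cv2.INTER_CUBIC))
E
```

```text
t 13.1167 p [ 556.7 -140.8  155.2] q [-0.67  0.77  1.65  0.85  1.49 -0.95] F [-0.9  0.4 -1.3] w 0.4
shift cm [ 5.75 -4.63  0.23] turn [-0.01  -0.004 -0.003] deg 0.7 dist mm 74.0
shift cm [11.75 -4.45  0.25] turn [-0.01  -0.004 -0.003] deg 0.7 dist mm 126.0
```

View pics/top10.png

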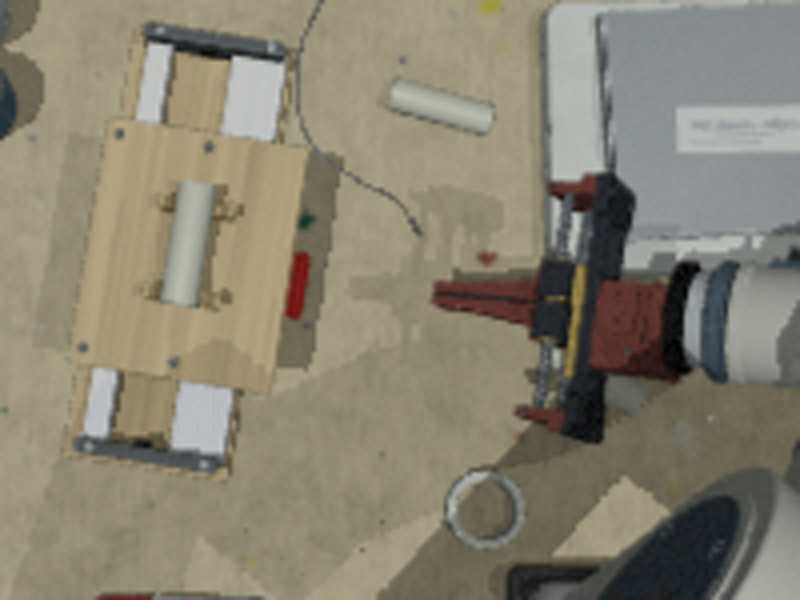

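View pics/side10.png

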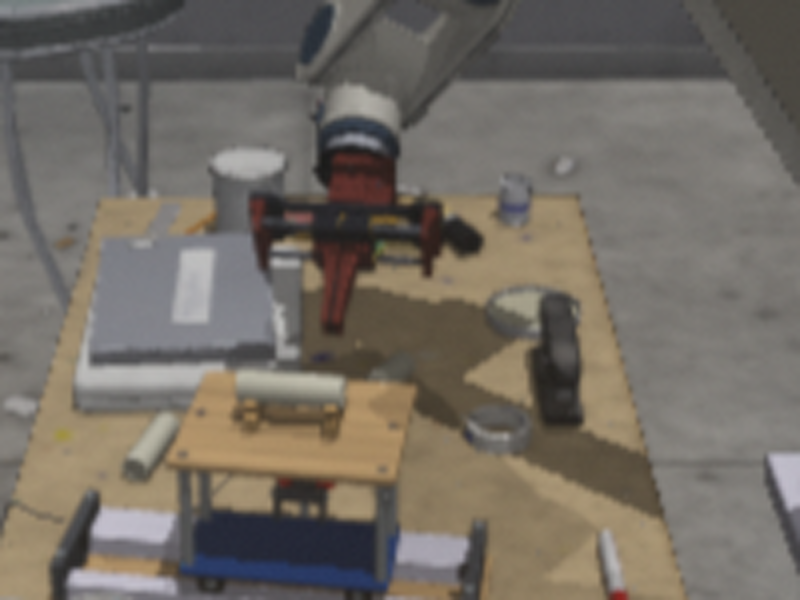

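Call:
servo_tool(
  plan=[
    [[2,-1.6,0.2,-0.01,0,0,0],[4,-3.2,0.2,-0.01,0,0,0],[5.7,-4.6,0.2,-0.01,0,0,0],[7.5,-4.6,0.2,-0.01,0,0,0],[9.5,-4.6,0.2,-0.01,0,0,0],[10.8,-4.6,0.2,-0.01,0,0,0],[10.8,-4.6,0.2,-0.01,0,0,0]],
  ],
)

```text
t: 13.8
ee_pos: [569.4, -69.4, 67.6]
orientation: [0.902, 1.337, 0.706]
ft_force: [0.0, 0.2, -0.5]
width: 0.5
```

```bash
python3 - <<'E'
from g import *
go(lift(.65,k=0,cl=6),tilt(60,-1)); go(lift(.65),tilt(60,-1))
for n in ("top",):
    im=ctrl.get_image(n)[:,:,::-1]; im=im[110:260,200:400]
    cv2.imwrite(f"pics/{n}11.png",cv2.resize(im,(800,600),interpolation=cv2.INTER_CUBIC))
E
```

```text
t 13.8 p [569.4 -69.4  67.6] q [-0.56  0.88  1.71  0.95  1.32 -1.06] F [ 0.   0.2 -0.5] w 0.5
shift cm [ 3.1  -0.45 -0.08] turn [ 0.003 -0.     0.002] deg 0.2 dist mm 31.0
shift cm [ 3.1   0.15 -0.08] turn [ 0.003 -0.     0.002] deg 0.2 dist mm 31.0
```

View pics/top11.png

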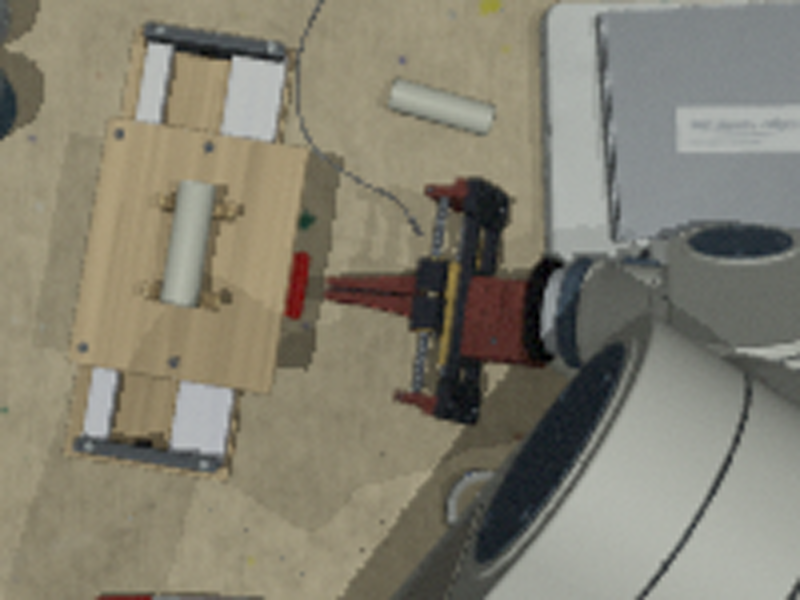

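Call:
servo_tool(
  plan=[
    [[0.3,-0.6,-0.1,0,0,0,0],[1,-0.65,-0.1,0,0,0,0],[1.8,-0.65,-0.1,0,0,0,0],[2.6,-0.65,-0.1,0,0,0,0],[3.2,-0.65,-0.1,0,0,0,0],[3.2,-0.65,-0.1,0,0,0,0]],
  ],
)

```text
t: 14.35
ee_pos: [571.6, -46.4, 44.2]
orientation: [0.903, 1.337, 0.705]
ft_force: [0.1, 0.8, -0.4]
width: 0.3
```

```bash
python3 - <<'E'
from g import *
for th in (.65,.5,.35,.2,.1,0,-.1): print(th); go(lift(th),tilt(60,-1))
for n in ("side","top",):
    im=ctrl.get_image(n)[:,:,::-1]; im=im[150:225,240:340] if n=="top" else im[160:235,180:280]
    cv2.imwrite(f"pics/{n}12.png",cv2.resize(im,(800,600),interpolation=cv2.INTER_CUBIC))
E
```

```text
t 14.35 p [571.6 -46.4  44.2] q [-0.53  0.92  1.72  0.99  1.28 -1.09] F [ 0.1  0.8 -0.4] w 0.3
0.65
shift cm [-0.07  1.02  0.04] turn [0.002 0.    0.001] deg 0.1 dist mm 10.0
0.5
shift cm [-0.71  1.84  0.04] turn [0.002 0.    0.001] deg 0.1 dist mm 20.0
0.35
shift cm [-1.23  2.76  0.04] turn [0.002 0.    0.001] deg 0.1 dist mm 30.0
0.2
shift cm [-1.6   3.74  0.04] turn [0.002 0.    0.001] deg 0.1 dist mm 41.0
0.1
shift cm [-1.77  4.42  0.05] turn [0.002 0.    0.001] deg 0.1 dist mm 48.0
0
shift cm [-1.87  5.11  0.05] turn [0.002 0.    0.001] deg 0.1 dist mm 54.0
-0.1
shift cm [-1.89  5.81  0.05] turn [0.002 0.    0.001] deg 0.1 dist mm 61.0
```

View pics/top12.png

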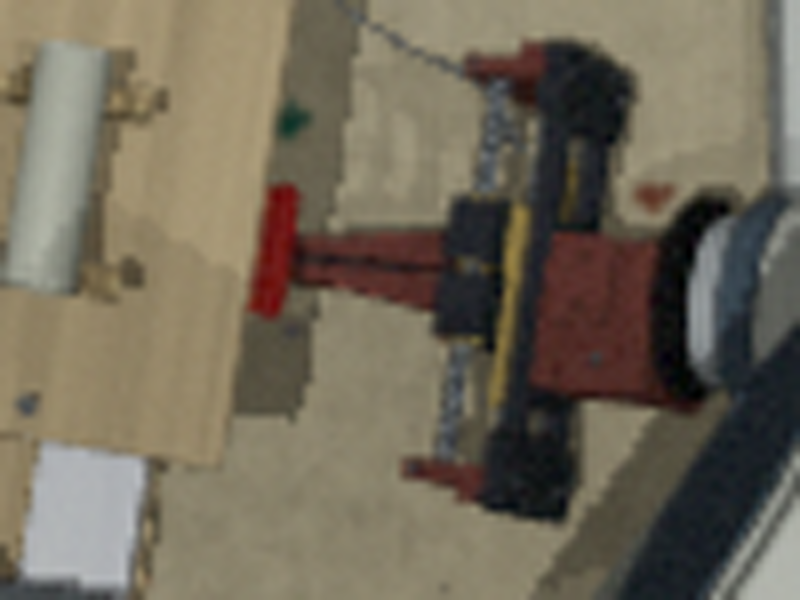

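View pics/side12.png

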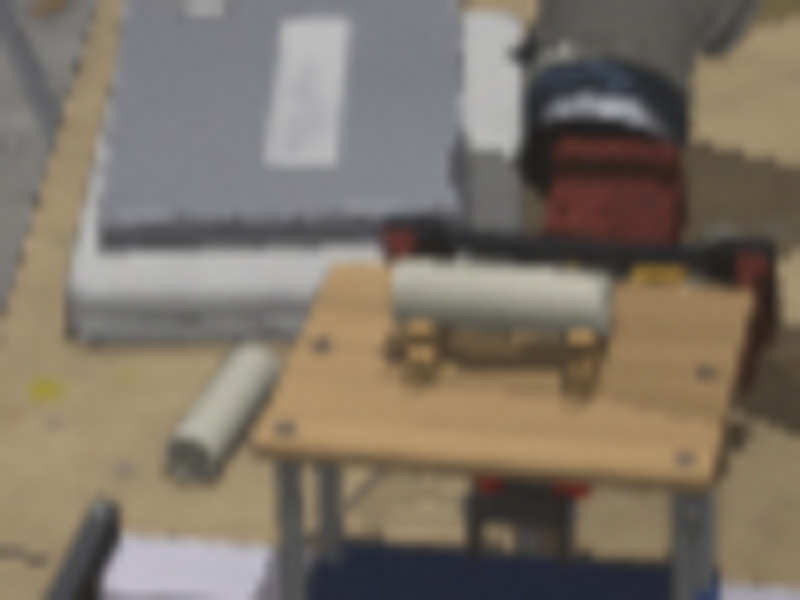

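Call:
servo_tool(
  plan=[
    [[0.1,0.5,0,0,0,0,0],[0.1,0.9,0,0,0,0,0],[-0.2,1.4,0,0,0,0,0],[-0.55,1.85,0,0,0,0,0],[-0.85,2.3,0,0,0,0,0],[-1.05,2.75,0,0,0,0,0],[-1.3,3.2,0,0,0,0,0],[-1.45,3.7,0,0,0,0,0]],
  ],
)

```text
t: 15.12
ee_pos: [573.1, -42.6, 84.9]
orientation: [0.902, 1.334, 0.703]
ft_force: [-0.9, -6.1, -1.8]
width: 0.3
```

```bash
python3 - <<'E'
from g import *
for th in (.5,.35,.2,.1,0,-.1): print(th); go(lift(th),tilt(60,-1))
for n in ("top",):
    im=ctrl.get_image(n)[:,:,::-1]; cv2.imwrite("pics/top13r.png",im); im=im[150:225,240:340]
    cv2.imwrite(f"pics/{n}13.png",cv2.resize(im,(800,600),interpolation=cv2.INTER_CUBIC))
E
```

```text
t 15.1167 p [573.1 -42.6  84.9] q [-0.52  0.85  1.74  0.98  1.31 -1.04] F [-0.9 -6.1 -1.8] w 0.3
0.5
shift cm [ 0.98 -1.88 -0.07] turn [0.003 0.003 0.003] deg 0.3 dist mm 21.0
0.35
shift cm [ 0.46 -0.97 -0.07] turn [0.003 0.003 0.003] deg 0.3 dist mm 11.0
0.2
shift cm [ 0.09  0.01 -0.06] turn [0.003 0.003 0.003] deg 0.3 dist mm 1.0
0.1
shift cm [-0.08  0.69 -0.06] turn [0.003 0.003 0.003] deg 0.3 dist mm 7.0
0
shift cm [-0.18  1.39 -0.06] turn [0.003 0.003 0.003] deg 0.3 dist mm 14.0
-0.1
shift cm [-0.2   2.08 -0.05] turn [0.003 0.003 0.003] deg 0.3 dist mm 21.0
```

View pics/top13.png

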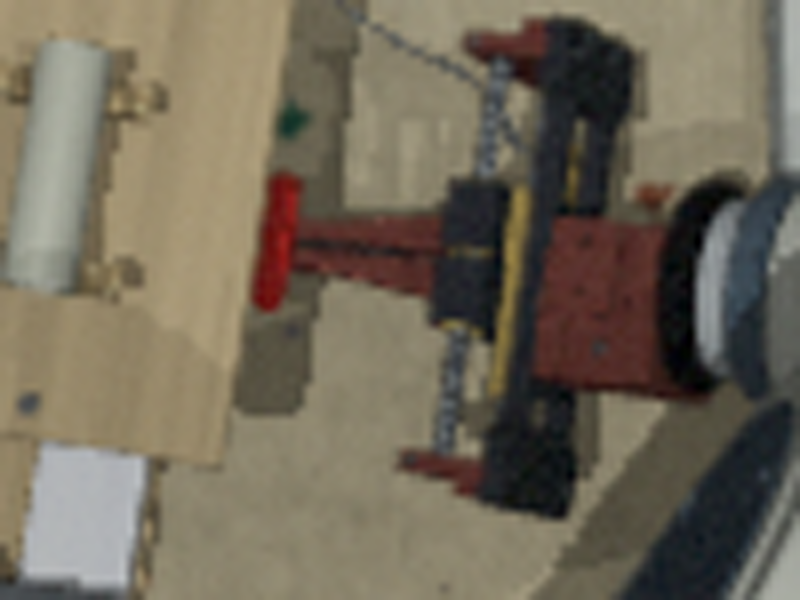

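Call:
servo_tool(
  plan=[
    [[-0.05,0.4,0,0,0,0,0],[-0.15,0.8,0,0,0,0,0],[-0.2,1.15,0,0,0,0,0],[-0.25,1.4,0,0,0,0,0],[-0.25,1.5,0,0,0,0,0],[-0.25,1.5,0,0,0,0,0]],
  ],
)

```text
t: 15.67
ee_pos: [573.4, -37.4, 97.1]
orientation: [0.9, 1.336, 0.701]
ft_force: [-0.8, -9.8, -9.7]
width: 0.5
```

```bash
python3 - <<'E'
from g import *
for th in (.2,.1,0,-.1): print(th); go(lift(th),tilt(60,-1))
for n in ("top",):
    im=ctrl.get_image(n)[:,:,::-1]; cv2.imwrite("pics/top14r.png",im); im=im[150:225,240:340]
    cv2.imwrite(f"pics/{n}14.png",cv2.resize(im,(800,600),interpolation=cv2.INTER_CUBIC))
E
```

```text
t 15.6667 p [573.4 -37.4  97.1] q [-0.51  0.82  1.75  0.98  1.31 -1.03] F [-0.8 -9.8 -9.7] w 0.5
0.2
shift cm [ 0.26 -1.31 -0.03] turn [0.003 0.002 0.006] deg 0.4 dist mm 13.0
0.1
shift cm [ 0.09 -0.63 -0.02] turn [0.003 0.002 0.006] deg 0.4 dist mm 6.0
0
shift cm [-0.01  0.07 -0.02] turn [0.003 0.002 0.006] deg 0.4 dist mm 1.0
-0.1
shift cm [-0.04  0.77 -0.02] turn [0.003 0.002 0.006] deg 0.4 dist mm 8.0
```

View pics/top14.png

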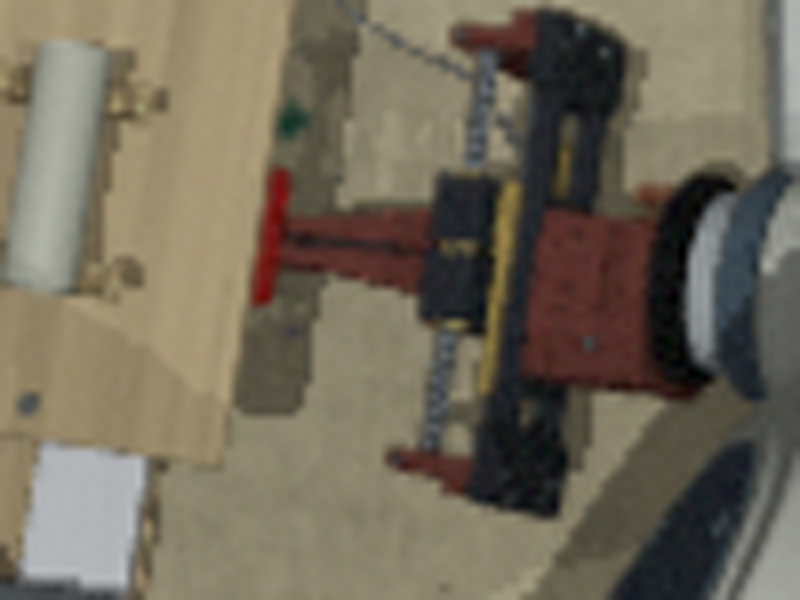

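Call:
servo_tool(
  plan=[
    [[-0.1,0.15,0,0,0,0,0],[-0.15,0.3,0,0,0,0,0],[-0.2,0.4,0,0,0,0,0],[-0.2,0.4,0,0,0,0,0]],
  ],
)

```text
t: 16.05
ee_pos: [571.9, -37.1, 98.1]
orientation: [0.898, 1.342, 0.697]
ft_force: [-1.1, -6.6, -30.7]
width: 0.7
```

```bash
python3 - <<'E'
from g import *
for th in (.1,0,-.1): print(th); go(lift(th),tilt(60,-1))
E
```

```text
t 16.05 p [571.9 -37.1  98.1] q [-0.51  0.82  1.75  0.98  1.31 -1.02] F [ -1.1  -6.6 -30.7] w 0.7
0.1
shift cm [ 0.14 -0.71  0.13] turn [-0.    -0.     0.011] deg 0.6 dist mm 7.0
0
shift cm [ 0.03 -0.02  0.13] turn [-0.    -0.     0.011] deg 0.6 dist mm 1.0
-0.1
shift cm [-0.    0.68  0.13] turn [-0.    -0.     0.011] deg 0.6 dist mm 7.0
```

Call:
servo_tool(
  plan=[
    [[0.1,-0.5,0,0,0,0,0],[0.1,-1.0,0,0,0,0,0],[-0.5,-1.2,0,0,0,0,0],[-2,-1.2,0,0,0,0,0],[-5,-1.2,0,0,0,0,0],[-8,-1.2,0,0,0,0,0],[-11,0,0,0,0,0,0],[-13,2,0,0,0,0,0]],
  ],
)

```text
t: 16.72
ee_pos: [558.3, -140.8, 187.6]
orientation: [0.904, 1.334, 0.703]
ft_force: [0.0, 1.3, 0.6]
width: 0.6
```

```bash
python3 - <<'E'
from g import *
for n in ("side","top"):
    im=ctrl.get_image(n)[:,:,::-1]; cv2.imwrite(f"pics/{n}15r.png",im); im=im[100:250,170:370] if n=="side" else im[110:260,200:400]
    cv2.imwrite(f"pics/{n}15.png",cv2.resize(im,(800,600),interpolation=cv2.INTER_CUBIC))
t=cv2.imread("pics/top15r.png"); S=4
T=cv2.cvtColor(cv2.resize(t,None,fx=S,fy=S,interpolation=cv2.INTER_CUBIC),cv2.COLOR_BGR2HSV)
m=cv2.inRange(T,(0,150,60),(8,255,255))|cv2.inRange(T,(172,150,60),(180,255,255))
k=np.zeros_like(m); k[640:800,1060:1125]=m[640:800,1060:1125]
cs,_=cv2.findContours(k,0,2); r=cv2.minAreaRect(max(cs,key=cv2.contourArea)); b=cv2.boxPoints(r); print(r[1])
P=np.array([onz("top",(u+.5)/S-.5,(v+.5)/S-.5,110) for u,v in b]); print([((XD@(q-CR)).round(1),(YD@(q-CR)).round(1)) for q in P])
m=cv2.inRange(T,(0,0,90),(179,50,255)); k=np.zeros_like(m); k[590:800,940:1040]=m[590:800,940:1040]
cs,_=cv2.findContours(k,0,2); r=cv2.minAreaRect(max(cs,key=cv2.contourArea)); b=cv2.boxPoints(r); P=np.array([onz("top",(u+.5)/S-.5,(v+.5)/S-.5,192) for u,v in b]); print("pipe",P.mean(0),r[1:])
a=cv2.imread("pics/top9r.png",0).astype(np.float32);bb=cv2.imread("pics/top15r.png",0).astype(np.float32)
W=np.eye(2,3,dtype=np.float32); print(cv2.findTransformECC(a[143:205,222:270],bb[143:205,222:270],W,cv2.MOTION_TRANSLATION)[1][:,2])
E
```

```text
t 16.7167 p [ 558.3 -140.8  187.6] q [-0.67  0.72  1.65  0.85  1.51 -0.92] F [0.  1.3 0.6] w 0.6
(10.324727058410645, 68.36015319824219)
[(np.float64(-74.2), np.float64(26.6)), (np.float64(-74.2), np.float64(-24.8)), (np.float64(-81.9), np.float64(-24.8)), (np.float64(-81.9), np.float64(26.6))]
pipe [588.14873333  49.03801974 192.        ] ((39.26671600341797, 128.5961151123047), 9.162346839904785)
[0.06979105 0.4585281 ]
```

View pics/top15.png

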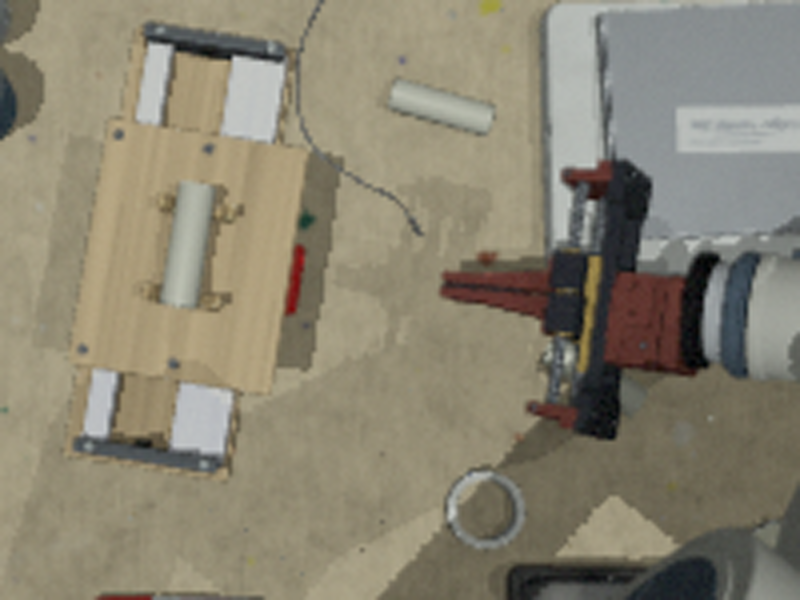

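View pics/side15.png

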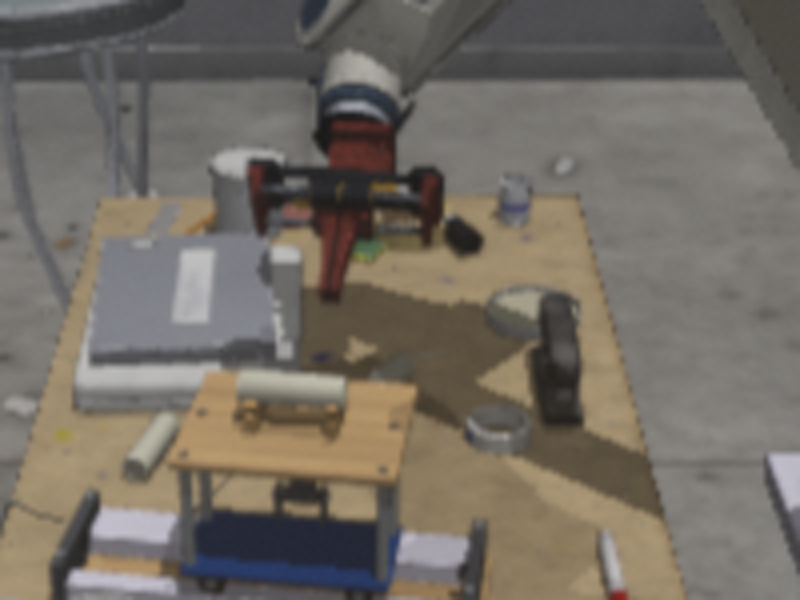

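Call:
servo_tool(
  plan=[
    [[0,0,0,0,0,0,0],[0,0,0,0,0,0,0],[0,0,0,0,0,0,0],[0,0,0,0,0,0,0],[0,0,0,0,0,0,0],[0,0,0,0,0,0,0]],
  ],
)

```text
t: 17.32
ee_pos: [558.4, -137.0, 184.8]
orientation: [0.903, 1.336, 0.705]
ft_force: [0.2, 0.3, 0.2]
width: 0.8
```

```bash
python3 - <<'E'
from g import *
im=ctrl.get_image("top")[:,:,::-1]
a=cv2.imread("pics/top15r.png",0).astype(np.float32);bb=cv2.cvtColor(np.ascontiguousarray(im),cv2.COLOR_BGR2GRAY).astype(np.float32)
W=np.eye(2,3,dtype=np.float32); print(cv2.findTransformECC(a[143:205,222:270],bb[143:205,222:270],W,cv2.MOTION_TRANSLATION)[1][:,2])
print(ctrl.close_job())
E
```

```text
t 17.3167 p [ 558.4 -137.   184.8] q [-0.66  0.72  1.66  0.85  1.51 -0.92] F [0.2 0.3 0.2] w 0.8
[-0.00146556 -0.05479917]
the job is handed in; nothing more can be done
None
```

I pressed the pedal to its end stop, laid the rightmost pipe in the saddles and let it go. I then lifted the pedal to its upper stop from below, backed the arm off and handed the job in at about 17 s. No verdict is reported.

**Last checks:**
- **Pedal:** the bar's outline in the top view matches the starting picture, so it is fully up. The end stops showed as force rises to about 44 N when pressing down and 31 N when lifting.
- **Pipe:** it lies in both saddles, across within about 1 mm and its axis within about 0.1 degrees of the trolley's. Along its length the two views disagree slightly: the top view puts it about 3.5 mm off centre, the side view about 1 mm. Both are inside the 10 mm allowed.
- **Trolley:** it shifted about 3.5 mm along the track during the press and about 1 mm back when the pedal came up. It stood still before hand-in.
- **Other objects:** the tape looked undisturbed in the last pictures. I never went near the pink bottle, but I did not measure it again at the end. The arm was touching nothing.

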